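Set the mitre saw's length stop from a sample rail

TASK

Set the length stop of the hand mitre saw from the sample rail, the dark one with the blue band: stand the sample on its narrow side on the saw bed, flat against the fence and with one end up against the left side of the blade, loosen the stop's yellow wing screw, slide the stop along its rod until its finger touches the sample's other end, and screw the wing screw tight again. Leave the sample standing in the saw, and do not disturb the other things on the bench.

Things in the scene. Friction and masses are not known exactly. Their poses are not given: they have to be found in the camera images.
- mitre_saw: Hand mitre saw, green casting fixed to the bench. Its frame: z up, x from the robot's side to the back, y along the fence to the left. Origin at bench level under the corner of the fence's front face (plane x = 0) and the blade's left face (plane y = 0). Bed top 40 mm above the bench, from x = -110 mm back, y = -160 to +300 mm. Fence 10 mm thick, its top 75 mm above the bench
- saw_handle (a point): Middle of the saw's red handle, at saw x = -255, z = 105 mm; leave it alone. The blade stands down in its slot along saw x, from -240 to +270 mm, its top 83 mm above the bench; the frame's tube runs above it at 180 mm. The handle reaches to x = -346 mm, 165 mm high. Pairs of guide posts 263 mm high stand at x = -145 and +112 mm, within 25 mm either side of the blade
- rod_end (a point): Left end of the stop's rod, on its axis. The rod, 14 mm thick, runs along saw y behind the fence, axis at saw x = +40, z = 90 mm, from y = 20 to 290 mm, in a bracket (up to 102 mm high) at each end
- stop_face (a point): Centre of the face of the stop's finger, which looks to the blade (-y); its saw-frame y is the set length, 130 to 250 mm. The stop is a red collar 44 mm across on the rod, 7 to 37 mm behind the face, with an 8 mm thick arm over the fence (top 102 mm above the bench) and a finger down to 50 mm, 3 to 39 mm before the fence. Loose, it slides with about 2 N; tight, it holds 20 N
- wing_grip (a point): Centre of the yellow wing of the stop's set screw: 44 mm wide (x axis), 11 mm thick (y axis), 30 mm along the screw (z axis, outward, always leaning 25 degrees from vertical towards -x of the saw). The screw's axis meets the rod's axis 67 mm below this point, 22 mm behind the stop's face. Between wing and collar is a clear neck of about 20 mm
- wing_screw (a joint): Turn of the wing screw, 0 to 2.6 rad. 0 = fully tight (end stop); it starts tight. It grows turned anticlockwise seen from the wing's end, which loosens it: free from about 0.6, well clear at 1 to 1.4. Takes about 0.2 N m; stays where left. At 0.65 the wing's thickness lies along the rod
- sample_centre (a point): Centre of the sample rail: dark wood with a blue band round its middle, 180 mm long (x axis), 40 mm thick (y axis), 60 mm high (z axis), about 0.25 kg. It starts upright on a narrow (180 x 40 mm) side on the bench, in one of three places shared with the two plain rails
- rail_long: bystander: plain pale rail 200 x 40 x 60 mm, origin under its centre, x axis along it
- rail_short: bystander: plain pale rail 150 x 40 x 60 mm, origin under its centre, x axis along it
- glue: bystander: white glue bottle, 56 mm across, 170 mm high, origin under its centre
- try_square: bystander: try square lying flat, 150 x 110 mm, 16 mm high, origin under its wooden stock
- f_clamp: bystander: F clamp lying flat, 260 mm long, 33 mm high, origin under the middle of its bar
- tealight: bystander: tealight 38 mm across on the steel plate, origin under its centre
- tumbler: bystander: drinking glass 60 mm across, 130 mm high, origin under its centre
- varnish: bystander: tin 80 mm across, 100 mm high, origin under its centre

How it is judged (in metres and radians):
On the way, in this order (a step that is already met when the one before it is completed fails the run):
1. the wing screw is loosened by 0.7 rad or more (value of joint wing_screw above 0.7 rad), for 0.2 s.
2. with the screw still loose, the stop's finger is up against the sample, which lies against fence and blade (value of joint wing_screw above 0.6 rad and y of stop_face in the frame of mitre_saw between 0.1775 and 0.183 m and y of sample_centre in the frame of mitre_saw between 0.088 and 0.0925 m and x of sample_centre in the frame of mitre_saw above -0.024 m and z of sample_centre in the frame of mitre_saw below 0.074 m), for 0.1 s.
At the end, for the whole second after the job is handed in: The wing screw is tight (under 0.25 rad); the sample stands on its narrow side on the bed, against the fence (within 4 mm, 0.04 rad), its end within 2.5 mm of the blade; the stop's face is 177.5 to 183 mm from the blade, at the sample's other end; nothing else shifted by over 30 mm (value of joint wing_screw below 0.25 rad and y of stop_face in the frame of mitre_saw between 0.1775 and 0.183 m and y of sample_centre in the frame of mitre_saw between 0.088 and 0.0925 m and x of sample_centre in the frame of mitre_saw between -0.024 and -0.017 m and z of sample_centre in the frame of mitre_saw between 0.066 and 0.074 m and angle between the x axis of sample_centre and the y axis of mitre_saw, either way round below 0.04 rad and angle between the z axis of sample_centre and the z axis of mitre_saw, either way round below 0.04 rad and linear speed of sample below 0.01 m/s); the robot touches nothing.
It fails at once if one of the other things on the bench is shifted by more than 30 mm (distance of any of rail_long, rail_short, glue, try_square, f_clamp, tealight, tumbler, varnish from where it was at the start of the episode above 0.03 m).
It also fails if it takes over 72 s, if anything falls off the work surface, if the arm or the gripper's body presses on something with over 40 N, if the wrist force passes 120 N, or if a joint passes its speed limit or range.

ROBOT

A 6-joint arm with a two-finger parallel gripper is mounted at the origin on the work surface. World frame = base frame: x ahead of the robot, y to its left, z up, the work surface at z = 0. Lengths are in m, angles in degrees, forces in N, time in s.
With the tool pointing down it reaches from about 0.325 to 0.775 m from the base axis. Payload 5.5 kg.
Tool frame: the origin (TCP) lies on the centre line of the jaws, within the pads' length; the fingertips stand 17 mm ahead of it and the grasp point (between the pads) lies 2 mm behind it; z points along the fingers, y is the direction in which the jaws open and shut (so a half turn about z gives the same grasp; the last joint's range is limited). The gripper opens to 88 mm and grips with 3 to 60 N. Pads are 20 mm wide; open, the fingers measure 115 mm over their backs; the gripper's body (75 mm by 178 mm) begins 61 mm behind the grasp point.
Start: joints at [-78.65, 5.22, 70.514, -0, 104.267, -3.249], TCP at [0.151, -0.581, 0.24] pointing down, gripper open.
Joint ranges: [-164.24, 164.24], [-49.07, 125.15], [9.68, 141.18], [-86.29, 266.29], [3.28, 154.24], [-151.56, 151.56]. Speed limits (degrees/s): [147.25, 147.25, 172.46, 180, 180, 180].

INTERFACE

Orientations are given as [roll, pitch, yaw] about the fixed x, y, z axes, in that order (R = Rz(yaw) Ry(pitch) Rx(roll)).
In Python, from cell import get_obs, eyes, robot gives the robot as it stands.
- The arm moves only by the tool send_rows, never from a script. Its argument "series" is a list of rows, each a list of 7 numbers: the shift along the world's x, y, z in cm, then the turn, a rotation vector about the world's x, y, z in degrees, then the finger opening in cm, from 0 to 8.78. In form: [[tx, ty, tz, wx, wy, wz, jaw], ...]. A call has 1 to 8 rows; each row is the pose to reach, as a shift and turn from the pose commanded when the call began; what a row does not reach only later rows make up. A row lasts 1/10 s, in which the tool goes at most 50 mm and 8.59 degrees, less where a joint would pass 70% of its speed; a pose out of reach is approached as far as the arm can. A call with a gripper value outside its range is refused whole. The fingers move at their own pace and stop on an object; "squeeze" is the grip in N (left out, the last holds). Time passes only in rows, so rows that repeat a pose let the fingers close. It gives the time, the measured TCP pose, the force and the opening at its end, in the units of the state.
- get_obs(): the state, without advancing time (a new reading comes with each control period).
- eyes.camera(name): name is "scene" or "side" or "wrist"; returns the picture (420x560x3 uint8, red, green, blue); there is no depth.
- eyes.get_calibration(name): a dict with "fov_y" (degrees; the focal length in pixels is half the picture's height over the tangent of half this angle, whatever the lens; pixels are square), "cx", "cy" (the principal point, pixels), "extrinsics" (4x4, takes a point from camera to world coordinates). Camera axes: x right, y down, z forward; pixel columns grow to the right and rows downward; lengths in m; the calibration is good to about 2 mm. The wrist camera is an equidistant fisheye: a pixel r from the principal point sees the ray r / f radians off the axis. A picture is of the moment at which its call begins: read the wrist's pose just before it. get_calibration takes no time and is no camera call; for the wrist camera it gives the pose at the moment of the call.
- robot.hand_in(): hands the job in, once; it reports no verdict.
The state is a dict: "time_s": time; "joint_pos": joint angles; "joint_velocities": joint speeds; "joint_efforts": joint torques, N m; "position": TCP position; "tcp_rot": TCP orientation; "wrist_force": force on the tool from outside, world axes, zero at the start; "moment": the same for the moment, N m; "opening": opening from 0.0 (shut) to 1.0 (fully open).
Only numpy, scipy, OpenCV 4.12 (cv2) and the standard library are available. Lean on these libraries where they do the work, as an engineer would, in place of code of your own. Each camera call takes 0.05 s, during which the arm holds its last target.

## Working session

There is one attempt and no reset: what is moved stays moved. The work goes in short steps, Python scripts to look and compute and a tool call to move; the robot and the scene stay as the last step left them, time stands still between calls to the robot, and variables do not carry over. Pictures are saved under pics/ and viewed, and the job is handed in when it is done.

Besides the shell and the picture viewer there is one more tool, called by a JSON object that holds its "name" and its "arguments". send_rows: Moves the arm, as the interface text tells. Its arguments: {"type":"object","properties":{"series":{"type":"array"},"squeeze":{"type":"number"}},"required":["series"]}

```bash
ls; mkdir -p pics
python3 - <<'E'
from cell import get_obs, eyes, robot
import cv2
for n in ["scene","side","wrist"]:
    c=eyes.get_calibration(n); print(n,c)
    im=eyes.camera(n); cv2.imwrite(f"pics/{n}0.png",im[:,:,::-1])
print(get_obs())
E
```

```text
pics
scene {'fov_y': 53.14444812049207, 'cx': 278.67506244977045, 'cy': 199.54066786362853, 'extrinsics': array([[-0.6933354 ,  0.38164069, -0.61125806,  1.36510585],
       [ 0.72020916,  0.39545189, -0.57001453,  0.77459646],
       [ 0.02418242, -0.83544491, -0.54904191,  0.89650189],
       [ 0.        ,  0.        ,  0.        ,  1.        ]])}
side {'fov_y': 54.68309030700138, 'cx': 279.08965327783704, 'cy': 207.72240832963675, 'extrinsics': array([[ 0.97527537, -0.1601726 ,  0.15225864,  0.33164145],
       [-0.22080502, -0.73468321,  0.64147152, -0.74102494],
       [ 0.00911571, -0.65923085, -0.75188536,  0.92875874],
       [ 0.        ,  0.        ,  0.        ,  1.        ]])}
wrist {'fov_y': 65.70646984690485, 'cx': 280.24930313791424, 'cy': 211.8157423817251, 'extrinsics': array([[ 0.25126806, -0.92601093, -0.28172349,  0.23004919],
       [-0.96791609, -0.24089309, -0.07147705, -0.56069241],
       [-0.00167671,  0.2906446 , -0.95682961,  0.3838682 ],
       [ 0.        ,  0.        ,  0.        ,  1.        ]])}
{'time_s': 0.15, 'joint_pos': array([-7.86517530e+01,  5.25403877e+00,  7.05680424e+01, -3.19866564e-05,
        1.04266652e+02, -3.24948568e+00]), 'joint_velocities': array([ 0.02193989, -0.06813479, -0.22917783,  0.04963521,  0.12324984,
       -0.12703483]), 'joint_efforts': array([ 1.43109210e-03, -4.47045958e+01, -4.06906772e+01,  6.98808627e-02,
        2.74940970e-02, -1.11808190e-04]), 'position': array([ 0.15116738, -0.58042934,  0.238738  ]), 'tcp_rot': array([-1.79911408e+02, -4.99878188e-03,  1.45977210e+01]), 'wrist_force': array([-0.4540102 , -0.10879805,  0.94073969]), 'moment': array([-0.01696572, -0.00911485, -0.01138334]), 'opening': 0.9982422873096385}
```

View pics/scene0.png

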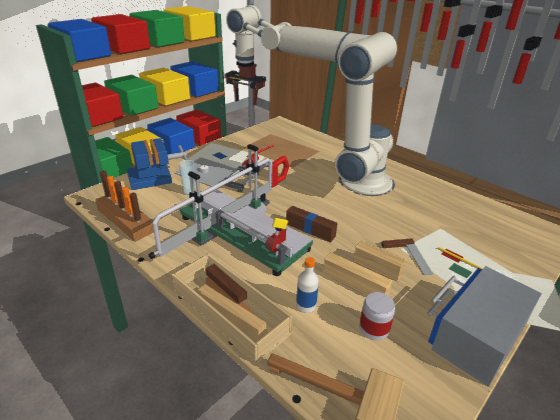

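View pics/side0.png

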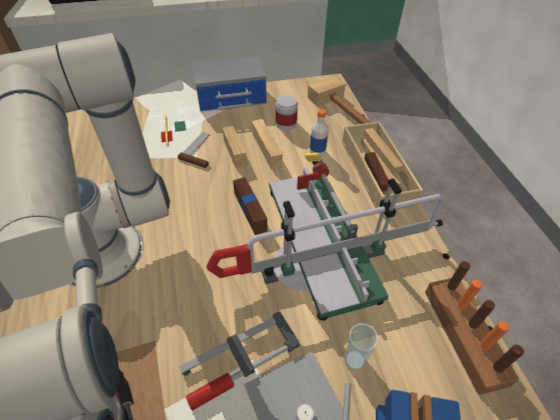

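View pics/wrist0.png

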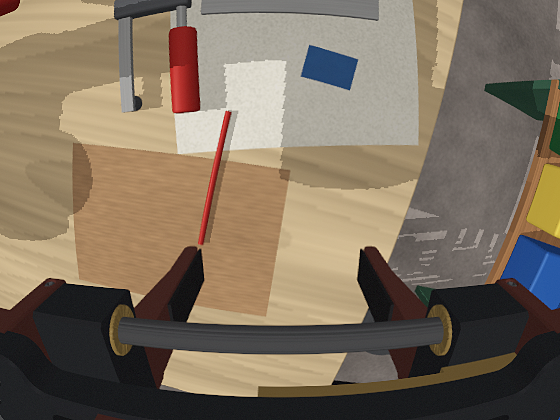

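The sample lies at side (250,205) and scene (311,222), in front of the saw. The yellow wing is at side (314,157) and scene (281,223). I'll enlarge both regions to measure.

Run:
```python
import cv2
a=cv2.imread("pics/scene0.png")[130:280,150:350]; cv2.imwrite("pics/sc_a.png",cv2.resize(a,None,fx=4,fy=4,interpolation=cv2.INTER_CUBIC))
a=cv2.imread("pics/side0.png")[140:320,220:420]; cv2.imwrite("pics/si_a.png",cv2.resize(a,None,fx=3.33,fy=3.33,interpolation=cv2.INTER_CUBIC))
```

```text
(no output)
```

View pics/sc_a.png

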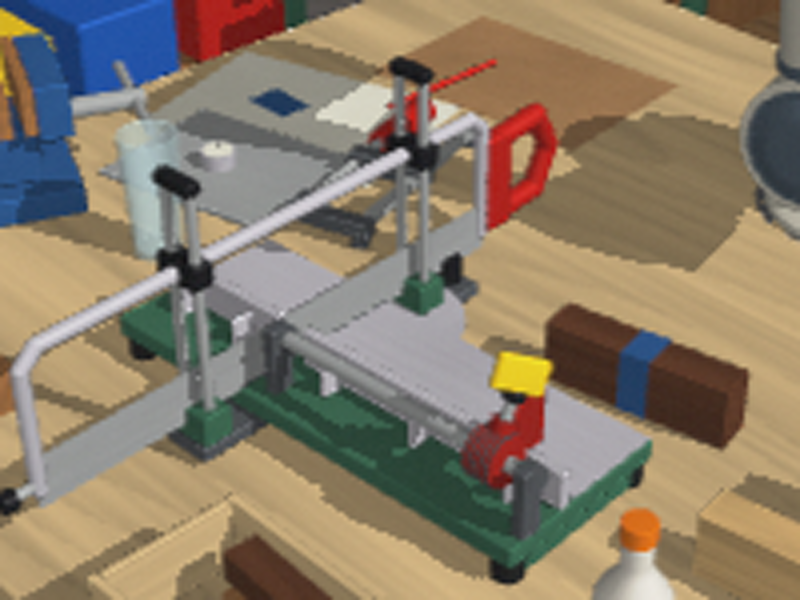

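View pics/si_a.png

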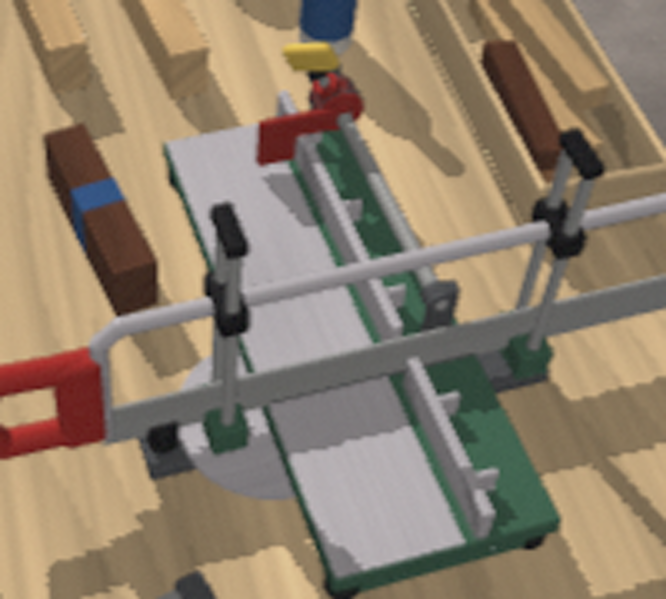

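```bash
cat > h.py <<'E'
import numpy as np, cv2
from scipy.optimize import least_squares
import pickle,os
from cell import get_obs, eyes, robot
CAL={n:eyes.get_calibration(n) for n in ["scene","side"]}
def proj(n,P,c=None):
    c=c or CAL[n]; P=np.atleast_2d(P); E=c['extrinsics']; q=(P-E[:3,3])@E[:3,:3]
    f=210/np.tan(np.radians(c['fov_y']/2))
    if n=='wrist':
        r=np.hypot(q[:,0],q[:,1]); th=np.arctan2(r,q[:,2]); k=f*th/np.maximum(r,1e-9)
        return np.c_[c['cx']+k*q[:,0],c['cy']+k*q[:,1]]
    return np.c_[c['cx']+f*q[:,0]/q[:,2],c['cy']+f*q[:,1]/q[:,2]]
def T2(p,P):
    P=np.atleast_2d(P); c,s=np.cos(p[2]),np.sin(p[2])
    return np.c_[p[0]+c*P[:,0]-s*P[:,1],p[1]+s*P[:,0]+c*P[:,1],P[:,2]]
def boxl(x0,x1,y0,y1,z0,z1):
    C=[(x,y,z) for x in(x0,x1) for y in(y0,y1) for z in(z0,z1)]
    return [(np.array(a),np.array(b)) for i,a in enumerate(C) for b in C[i+1:] if sum(u!=v for u,v in zip(a,b))==1]
def draw(im,n,p,segs,col,sc,off,c=None):
    for a,b in segs:
        q=[((proj(n,T2(p,t),c)[0]-off)*sc) for t in (a,b)]
        cv2.line(im,tuple(int(v) for v in q[0]),tuple(int(v) for v in q[1]),col,1,cv2.LINE_AA)
E
cat > fit.py <<'E'
from h import *
S=lambda u,v:('scene',150+u/4,130+v/4); D=lambda u,v:('side',220+u/3.33,140+v/3.33)
saw=[((-.11,.3,.04),S(652,445)),((-.11,.3,.04),D(166,148)),((-.11,-.16,.04),D(328,578)),
((-.24,0,.083),D(110,410)),((-.24,0,.083),S(484,210)),((.27,0,.083),S(40,440)),]
smp=[((-.09,-.02,.06),None)]
def fit(pts,x0):
    P=np.array([p for p,_ in pts],float)
    def r(x):
        W=T2(x,P); return np.concatenate([proj(o[0],w)[0]-o[1:] for w,(_,o) in zip(W,pts)])
    s=least_squares(r,x0,loss='soft_l1'); print(s.x,np.degrees(s.x[2]),r(s.x).reshape(-1,2).round(1).tolist()); return s.x
ps=fit(saw,[.6,0,0.])
# sample: top corners, x axis along
sm=[((.09,-.02,.06),S(553,320)),((-.09,-.02,.06),S(725,398)),((-.09,.02,.06),S(747,372)),((.09,.02,.06),S(572,304)),
((-.09,.02,.06),D(46,136)),((-.09,-.02,.06),D(85,125)),((.09,-.02,.06),D(156,262)),((.09,.02,.06),D(114,272))]
p2=None
for y0 in (-1.5,):
    p2=fit(sm,[.4,0.1,y0])
np.save('ps.npy',ps);np.save('p2.npy',p2)
segs=boxl(-.11,0,-.16,.3,.04,.04001)+boxl(0,.01,.0,.3,.04,.075)+[(np.array([.04,.02,.09]),np.array([.04,.29,.09])),(np.array([-.24,0,.083]),np.array([.27,0,.083]))]
for n,off,sc,sl in (('scene',(150,130),4,np.s_[130:280,150:350]),('side',(220,140),3.33,np.s_[140:320,220:420])):
    im=cv2.resize(cv2.imread(f"pics/{n}0.png")[sl],None,fx=sc,fy=sc,interpolation=cv2.INTER_CUBIC)
    draw(im,n,ps,segs,(0,255,255),sc,np.array(off)); draw(im,n,p2,boxl(-.09,.09,-.02,.02,0,.06),(255,255,0),sc,np.array(off))
    cv2.imwrite(f"pics/ov_{n}.png",im)
E
python3 fit.py
```

```text
[ 0.63102277 -0.16484328  0.05120221] 2.933670697698919 [[-0.4, -0.9], [-0.6, -3.1], [0.3, 0.7], [-3.8, -1.5], [-0.3, -1.1], [-2.9, 5.0]]
[ 0.42567137  0.05630439 -1.15439701] -66.14207671716379 [[0.7, -2.7], [7.5, -11.0], [-0.8, 2.0], [-7.8, 7.4], [2.5, -3.3], [-20.4, 5.5], [-7.5, 1.8], [16.8, -7.7]]
```

```bash
python3 - <<'E'
s=open('fit.py').read()
i=s.index('sm=[');j=s.index('p2=None')
s=s[:i]+"""sm=[((.09,.02,.06),S(549,325)),((-.09,.02,.06),S(726,400)),((-.09,-.02,.06),S(747,371)),((.09,-.02,.06),S(572,304)),
((-.09,-.02,.06),D(46,136)),((-.09,.02,.06),D(85,125)),((.09,.02,.06),D(156,262)),((.09,-.02,.06),D(114,272))]
"""+s[j:]
open('fit.py','w').write(s)
E
python3 fit.py
```

```text
[ 0.63102277 -0.16484328  0.05120221] 2.933670697698919 [[-0.4, -0.9], [-0.6, -3.1], [0.3, 0.7], [-3.8, -1.5], [-0.3, -1.1], [-2.9, 5.0]]
[ 0.431814    0.05671278 -1.40225591] -80.34334565866249 [[-1.6, -0.7], [-0.3, -1.0], [0.1, 0.4], [-1.2, -0.7], [-0.7, -1.7], [0.1, -1.9], [0.2, -1.0], [-0.7, 0.2]]
```

View pics/ov_scene.png

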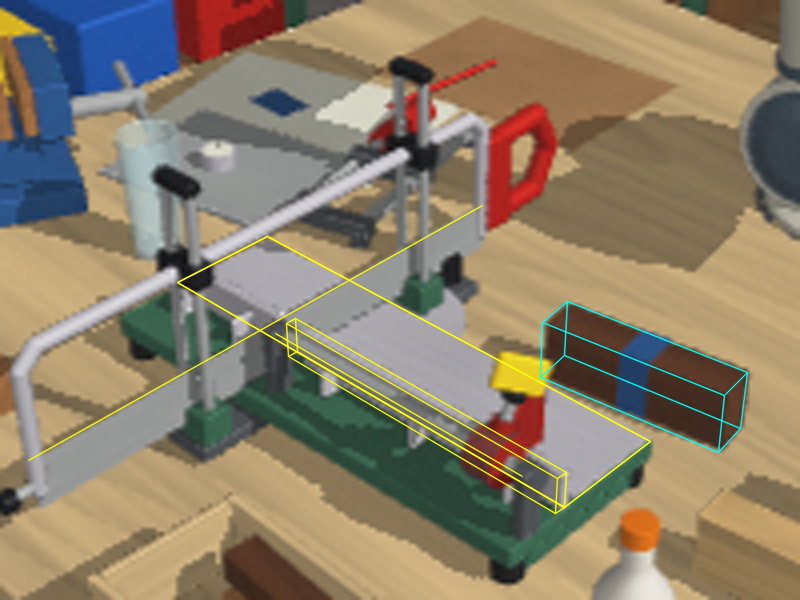

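View pics/ov_side.png

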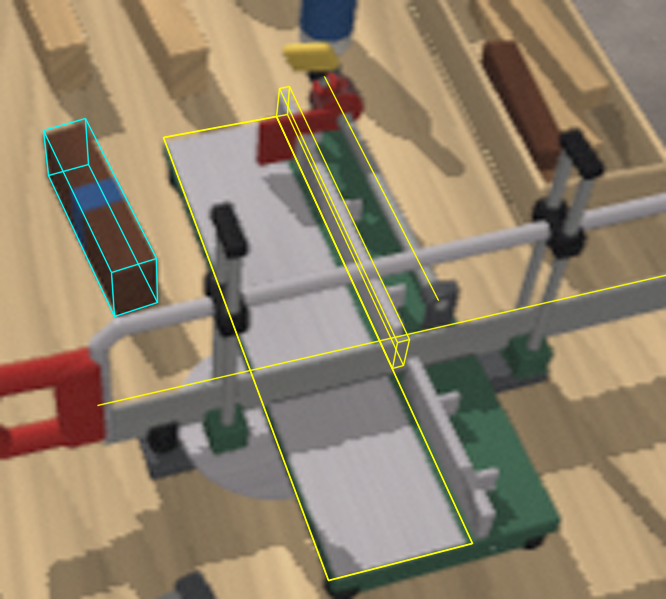

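Sample fit is good (about 1 px): (0.432, 0.057), yaw −80°. The saw fit is rougher, so I'll refine it from a wrist view while moving towards the sample.

{"name": "send_rows", "arguments": {"series": [[0, 0, 8, 0, 0, 8, 8.7], [3, 5, 16, 0, 0, 16, 8.7], [7, 11, 18, 0, 0, 24, 8.7], [10, 15, 18, 0, 0, 32, 8.7], [12, 20, 18, 0, 0, 40, 8.7], [15, 25, 18, 0, 0, 48, 8.7], [17, 29, 18, 0, 0, 56, 8.7], [20, 34, 18, 0, 0, 64, 8.7]]}}

```text
time_s: 0.95
position: [0.3074, -0.3166, 0.4148]
tcp_rot: [180.0, 0.0, 78.9]
wrist_force: [1.4, -0.1, -0.6]
opening: 0.989
```

{"name": "send_rows", "arguments": {"series": [[3, 4, 0, 0, 0, 8, 8.7], [6, 8, 0, 0, 0, 16, 8.7], [8, 12, 0, 0, 0, 21, 8.7], [11, 16, 0, 0, 0, 21, 8.7], [13, 20, 0, 0, 0, 21, 8.7], [15, 24, 0, 0, 0, 21, 8.7], [15, 26, 0, 0, 0, 21, 8.7], [15, 26, 0, 0, 0, 21, 8.7]]}}

```text
time_s: 1.75
position: [0.4572, -0.056, 0.4141]
tcp_rot: [-180.0, -0.0, 99.9]
wrist_force: [-0.9, -0.3, 0.2]
opening: 0.991
```

Run:
```python
from h import *
o=get_obs();c=eyes.get_calibration('wrist');im=eyes.camera('wrist')
print(o['time_s'],o['position'],o['tcp_rot'],o['joint_pos'])
pickle.dump(c,open('w1.pkl','wb'));cv2.imwrite('pics/w1r.png',im[:,:,::-1])
cv2.imwrite('pics/w1.png',cv2.resize(im[:,:,::-1],(800,600),interpolation=cv2.INTER_CUBIC))
```

```text
1.75 [ 0.45722413 -0.05604019  0.4141059 ] [-1.79963653e+02 -4.13778116e-02  9.98530203e+01] [-1.12389559e+01 -9.57379938e+00  6.66918714e+01  3.04117349e-02
  1.22930727e+02 -2.10754676e+01]
```

View pics/w1.png

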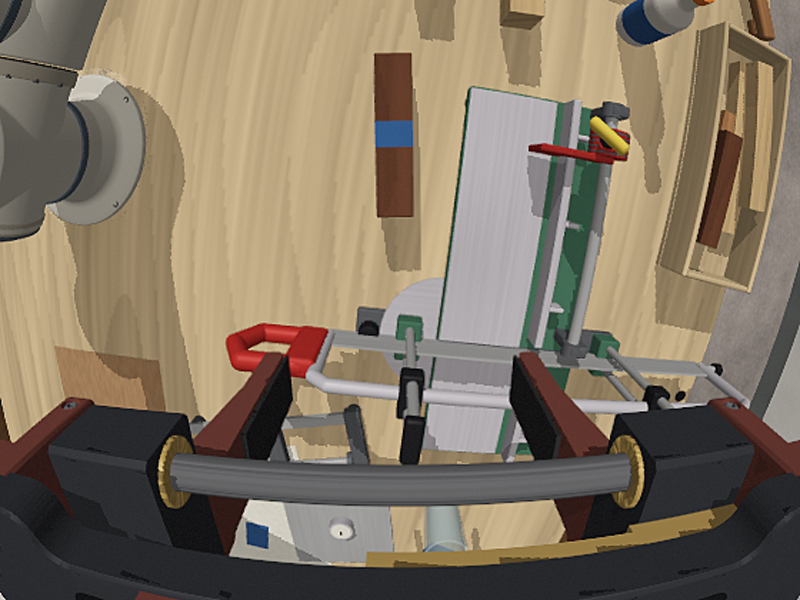

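Run:
```python
from h import *
im=cv2.imread('pics/w1r.png')
for k,(x0,y0,w,h) in {'a':(310,50,140,105),'b':(280,140,160,120)}.items():
    s=800/w if w>150 else 5
    cv2.imwrite(f'pics/w1{k}.png',cv2.resize(im[y0:y0+h,x0:x0+w],None,fx=5,fy=5,interpolation=cv2.INTER_CUBIC))
```

```text
(no output)
```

View pics/w1a.png

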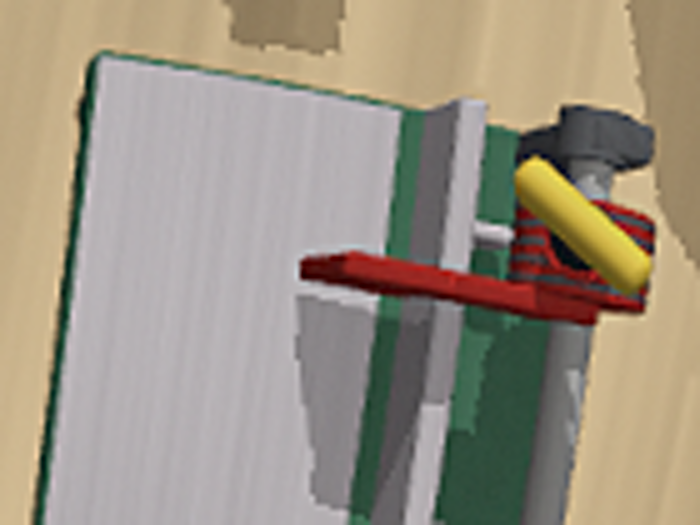

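View pics/w1b.png

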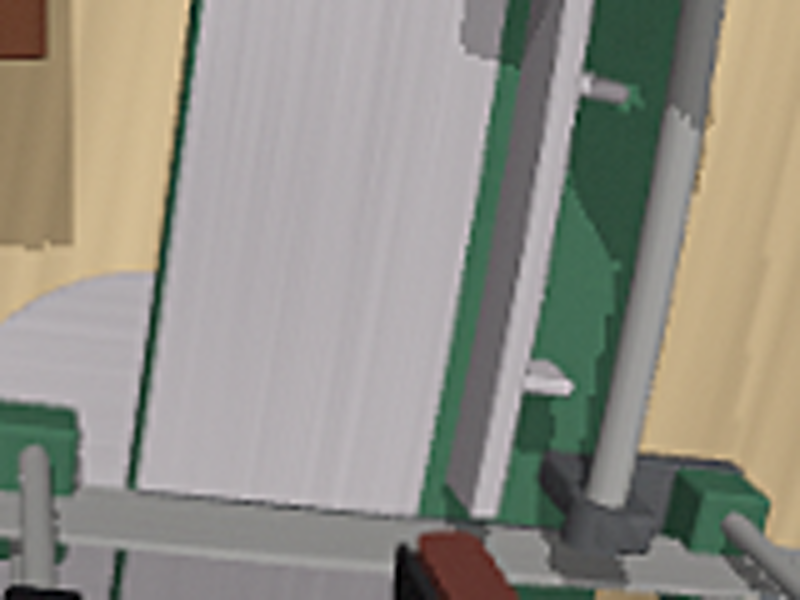

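```bash
cat >> h.py <<'E'
def unproj(n,uv,z,c=None):
    c=c or CAL[n]; E=c['extrinsics'];f=210/np.tan(np.radians(c['fov_y']/2))
    a=(uv[0]-c['cx'])/f;b=(uv[1]-c['cy'])/f
    if n=='wrist':
        r=np.hypot(a,b); d=np.array([np.sin(r)*a/r,np.sin(r)*b/r,np.cos(r)])
    else: d=np.array([a,b,1])
    d=E[:3,:3]@d; t=(z-E[2,3])/d[2]; return E[:3,3]+t*d
def inv2(p,W):
    c,s=np.cos(p[2]),np.sin(p[2]); d=np.asarray(W)[:2]-p[:2]; return np.array([c*d[0]+s*d[1],-s*d[0]+c*d[1]])
E
cat > fit2.py <<'E'
from h import *
w1=pickle.load(open('w1.pkl','rb'))
A=lambda u,v:('wrist',(310+u/5,50+v/5),w1); B=lambda u,v:('wrist',(280+u/5,140+v/5),w1)
S=lambda u,v:('scene',(150+u/4,130+v/4),None); D=lambda u,v:('side',(220+u/3.33,140+v/3.33),None)
# (pick, z, axis, value)
L=[(A(92,55),.04,0,-.11),(A(62,280),.04,0,-.11),(B(165,200),.04,0,-.11),(B(130,485),.04,0,-.11),
(A(250,80),.04,1,.3),(A(110,52),.04,1,.3),(A(370,102),.04,1,.3),
(A(458,100),.075,0,0),(B(566,0),.075,0,0),(B(470,512),.075,0,0),(B(520,250),.075,0,0),
(A(487,100),.075,0,.01),(B(497,512),.075,0,.01),
(B(140,492),.04,1,0),(B(300,506),.04,1,0),(B(415,518),.04,1,0),
(D(166,148),.04,0,-.11),(D(166,148),.04,1,.3),(S(652,445),.04,0,-.11),(S(652,445),.04,1,.3)]
def r(x): return [inv2(x,unproj(n,uv,z,c))[a]-v for (n,uv,c),z,a,v in L]
s=least_squares(r,[.63,-.165,.05],loss='soft_l1',f_scale=.002)
print(s.x,np.degrees(s.x[2]));print([(round(1000*e,1)) for e in r(s.x)])
np.save('ps.npy',s.x); ps=s.x
# wing ends & stop face
im=cv2.resize(cv2.imread('pics/w1r.png')[50:260,280:480],None,fx=3.8,fy=3.8,interpolation=cv2.INTER_CUBIC)
for fy in (.24,):
  seg=boxl(-.11,0,-.16,.3,.04,.04001)+boxl(0,.01,.0,.3,.04,.075)+boxl(-.039,-.003,fy,fy+.008,.05,.102)+[(np.array([.04,.02,.09]),np.array([.04,.29,.09])),(np.array([-.24,0,.083]),np.array([.27,0,.083]))]
  seg+=[(np.array([.04,fy+.022,.09]),np.array([.0117,fy+.022,.1507]))]
  draw(im,'wrist',ps,seg,(0,255,255),3.8,np.array((280,50)),w1)
p2=np.load('p2.npy')
draw(im,'wrist',p2,boxl(-.09,.09,-.02,.02,0,.06),(255,255,0),3.8,np.array((280,50)),w1)
cv2.imwrite('pics/ov_w.png',im)
for uv in [(300,268),(345,282),(595,322)]:
  print(inv2(ps,unproj('wrist',A(*uv)[1],.102,w1)))
print('sample in w1', [unproj('wrist',(u/1.42857,v/1.42857),.06,w1) for u,v in [(374,54),(411,54),(377,215),(412,216)]])
E
python3 fit2.py
```

```text
[ 0.63291333 -0.16642825  0.06190613] 3.546959749080919
[np.float64(-0.2), np.float64(-1.3), np.float64(-1.2), np.float64(0.5), np.float64(-1.5), np.float64(-0.1), np.float64(-1.1), np.float64(-0.2), np.float64(0.9), np.float64(0.6), np.float64(-0.4), np.float64(-0.6), np.float64(0.1), np.float64(0.7), np.float64(1.2), np.float64(0.6), np.float64(-0.3), np.float64(-10.4), np.float64(4.5), np.float64(6.7)]
[-0.05166527  0.23508247]
[-0.03780077  0.23337216]
[0.04278363 0.23650174]
sample in w1 [array([0.39691264, 0.13840643, 0.06      ]), array([0.43542124, 0.14483363, 0.06      ]), array([ 0.42950764, -0.03436717,  0.06      ]), array([ 0.46680201, -0.02909248,  0.06      ])]
```

View pics/ov_w.png

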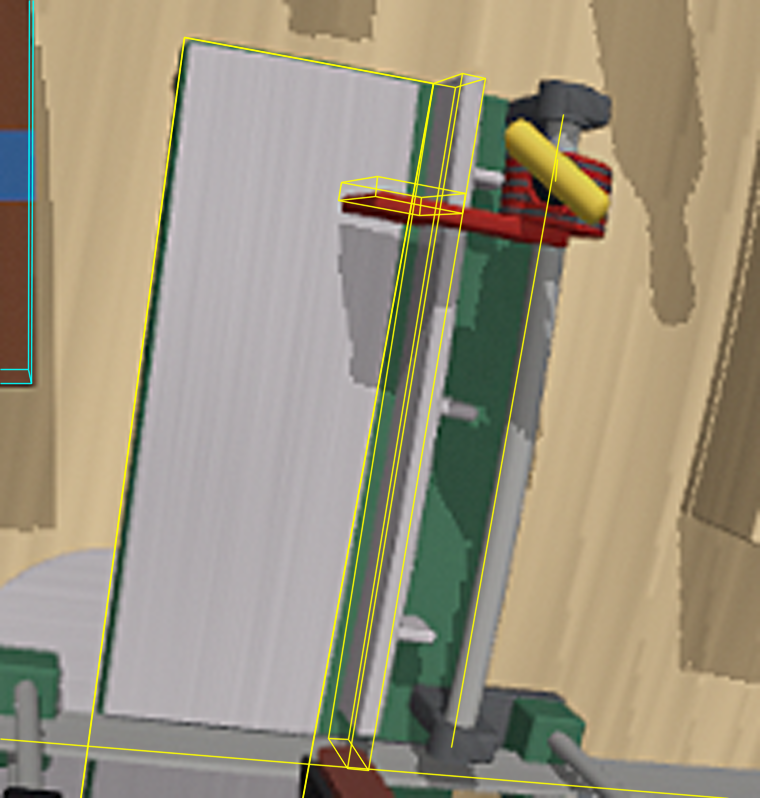

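Saw: origin (0.633, −0.166), yaw 3.55°, line residuals ≤1.5 mm in the wrist view. Stop face is at y≈0.236. The overlay's mid-line offsets come only from the fisheye curvature. Next I descend on the sample.

{"name": "send_rows", "arguments": {"series": [[-1, 4, -3, 0, 0, 0, 8], [-2, 8, -6, 0, 0, 0, 8], [-2.5, 11.2, -10, 0, 0, 0, 8], [-2.5, 11.2, -15, 0, 0, 0, 7.5], [-2.5, 11.2, -20, 0, 0, 0, 7.5], [-2.5, 11.2, -25, 0, 0, 0, 7.5], [-2.5, 11.2, -28, 0, 0, 0, 7.5], [-2.5, 11.2, -28, 0, 0, 0, 7.5]]}}

```text
time_s: 2.6
position: [0.4291, 0.0522, 0.1289]
tcp_rot: [-179.5, -0.0, 99.5]
wrist_force: [-1.3, 0.2, -0.4]
opening: 0.853
```

```bash
cat > snap.py <<'E'
from h import *
import sys
k=sys.argv[1]
for n in sys.argv[2:]:
    o=get_obs();c=eyes.get_calibration(n);im=eyes.camera(n)
    pickle.dump((c,o),open(f'{n}_{k}.pkl','wb'));cv2.imwrite(f'pics/{n}_{k}r.png',im[:,:,::-1])
    cv2.imwrite(f'pics/{n}_{k}.png',cv2.resize(im[:,:,::-1],(800,600),interpolation=cv2.INTER_CUBIC))
print(o['time_s'],o['position'],o['tcp_rot'],o['joint_pos'].round(1),o['wrist_force'].round(1),o['opening'])
E
python3 snap.py 2 wrist
```

```text
2.6 [0.42910809 0.05221583 0.12890526] [-1.79450775e+02 -3.98101023e-02  9.94945515e+01] [  2.4 -20.6 105.3  -0.   95.9  -7. ] [-1.3  0.2 -0.4] 0.8530177264821526
```

View pics/wrist_2.png

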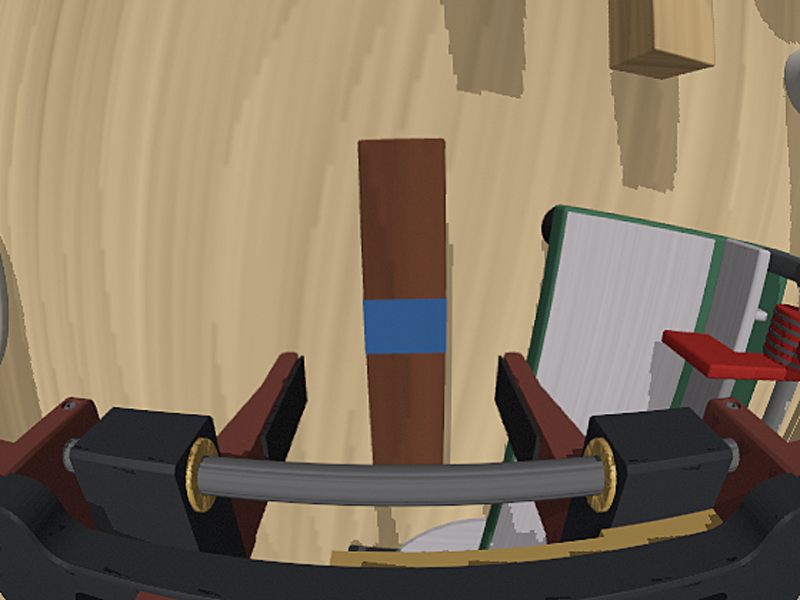

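Sample is centred between the jaws. Going down and gripping.

{"name": "send_rows", "arguments": {"series": [[0, 0, -4, 0, 0, 0, 7.5], [0, 0, -7.6, 0, 0, 0, 7.5], [0, 0, -7.6, 0, 0, 0, 5], [0, 0, -7.6, 0, 0, 0, 3.6], [0, 0, -7.6, 0, 0, 0, 3.6], [0, 0, -7.6, 0, 0, 0, 3.6], [0, 0, -7.6, 0, 0, 0, 3.6]], "squeeze": 30}}

```text
time_s: 3.35
position: [0.4327, 0.0536, 0.0605]
tcp_rot: [179.9, 0.0, 99.6]
wrist_force: [-2.2, -0.6, 7.6]
opening: 0.453
```

```bash
python3 snap.py 3 wrist
```

```text
3.35 [0.43268035 0.05360266 0.06047303] [1.79872244e+02 2.44200786e-02 9.96066089e+01] [  2.6 -18.9 111.   -0.   87.8  -7. ] [-2.2 -0.6  7.6] 0.45323053168838756
```

View pics/wrist_3.png

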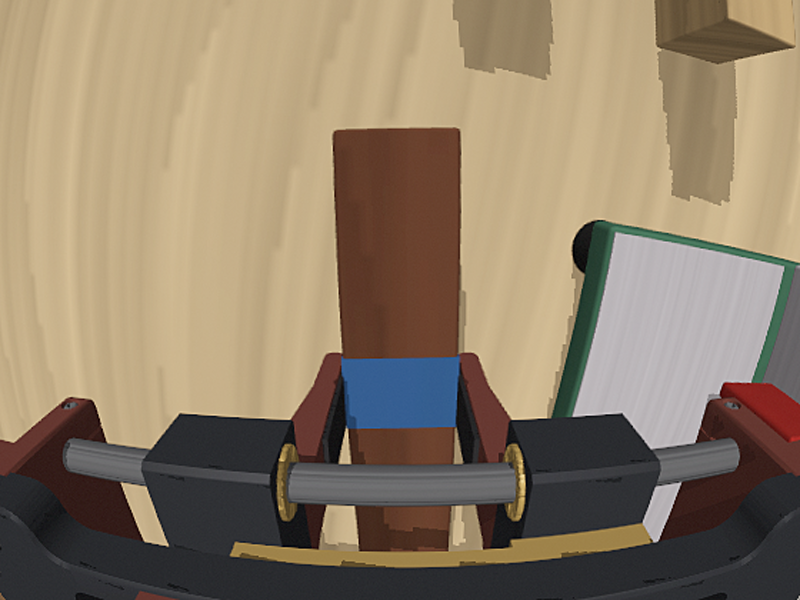

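Grip holds (opening 39.9 mm). I'll lift, turn −6° and carry the sample over the bed.

{"name": "send_rows", "arguments": {"series": [[0, 0, 3, 0, 0, 0, 3.6], [0, 0, 7, 0, 0, 0, 3.6], [3, -2.5, 11, 0, 0, -2, 3.6], [7, -5.5, 12, 0, 0, -4, 3.6], [10, -8, 12, 0, 0, -6, 3.6], [13, -10, 12, 0, 0, -6, 3.6], [15.5, -12, 12, 0, 0, -6, 3.6], [16.4, -12.6, 12, 0, 0, -6, 3.6]]}}

```text
time_s: 4.2
position: [0.5973, -0.0743, 0.1771]
tcp_rot: [-179.9, 0.0, 93.5]
wrist_force: [0.1, 0.1, -2.7]
opening: 0.455
```

{"name": "send_rows", "arguments": {"series": [[0, 0, -2, 0, 0, 0, 3.6], [0, 0, -4, 0, 0, 0, 3.6], [0, 0, -5, 0, 0, 0, 3.6], [0, 0, -5, 0, 0, 0, 3.6]]}}

```text
time_s: 4.6
position: [0.5947, -0.0718, 0.1263]
tcp_rot: [-179.8, -0.1, 93.6]
wrist_force: [0.4, -0.1, -2.9]
opening: 0.454
```

```bash
python3 snap.py 4 scene side wrist
python3 - <<'E'
import cv2
a=cv2.imread("pics/scene_4r.png")[130:280,150:350]; cv2.imwrite("pics/sc_4.png",cv2.resize(a,None,fx=4,fy=4,interpolation=cv2.INTER_CUBIC))
E
```

```text
4.7 [ 0.59594313 -0.07207286  0.12912978] [1.79971356e+02 4.70400837e-03 9.36203425e+01] [-10.1   5.6  81.3   0.   93.1 -13.8] [ 0.2 -0.2 -1.9] 0.4566743418184483
```

View pics/wrist_4.png

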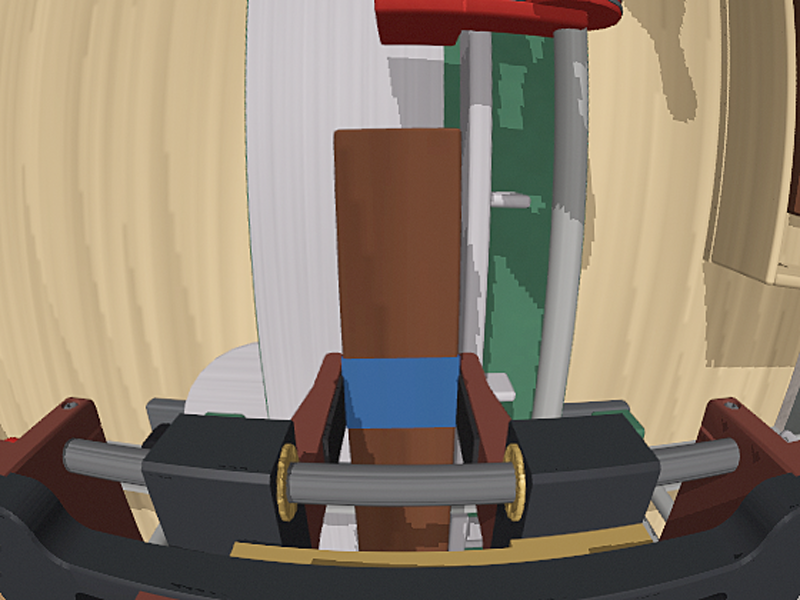

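View pics/sc_4.png

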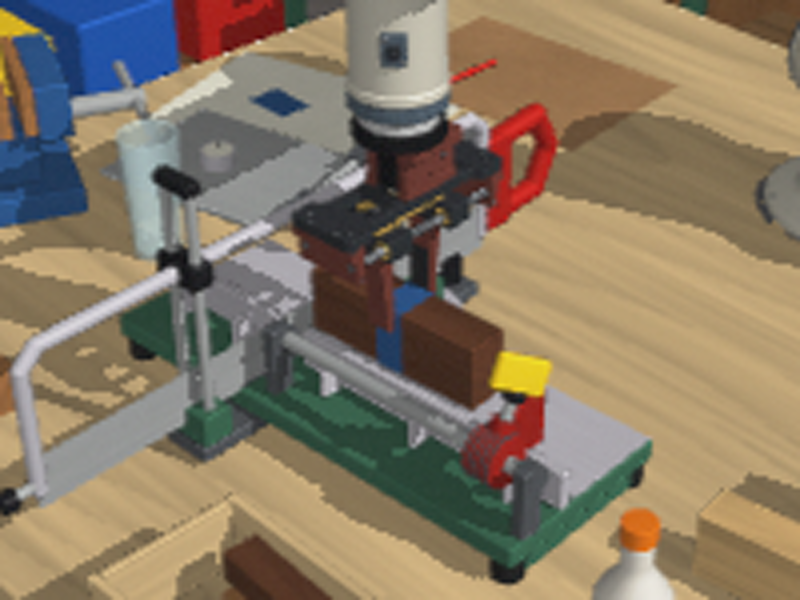

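View pics/side_4.png

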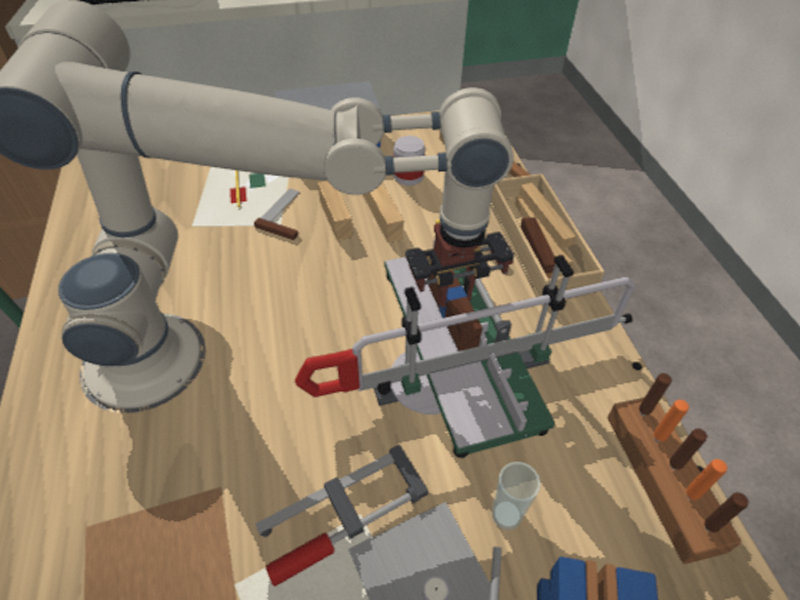

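Parallel to the fence, about 11 mm off it and 8 mm off the blade. Lowering onto the bed.

{"name": "send_rows", "arguments": {"series": [[0, 0, -1, 0, 0, 0, 3.6], [0, 0, -2, 0, 0, 0, 3.6], [0, 0, -2.6, 0, 0, 0, 3.6], [0, 0, -2.8, 0, 0, 0, 3.6], [0, 0, -2.8, 0, 0, 0, 3.6]]}}

```text
time_s: 5.25
position: [0.5957, -0.0723, 0.1003]
tcp_rot: [-180.0, -0.0, 93.6]
wrist_force: [-0.3, 0.2, -1.8]
opening: 0.449
```

{"name": "send_rows", "arguments": {"series": [[0, 0, -0.1, 0, 0, 0, 3.6], [0, 0, -0.2, 0, 0, 0, 3.6], [0.02, -0.3, -0.2, 0, 0, 0, 3.6], [0.04, -0.6, -0.2, 0, 0, 0, 3.6], [0.04, -0.6, -0.2, 0, 0, 0, 3.6]]}}

```text
time_s: 5.75
position: [0.5973, -0.0777, 0.1003]
tcp_rot: [179.8, -0.1, 93.6]
wrist_force: [-0.8, 3.8, 6.1]
opening: 0.453
```

{"name": "send_rows", "arguments": {"series": [[0.01, -0.15, 0, 0, 0, 0, 3.6], [0.02, -0.3, 0, 0, 0, 0, 3.6], [0.02, -0.4, 0, 0, 0, 0, 3.6], [0.02, -0.4, 0, 0, 0, 0, 3.6]]}}

```text
time_s: 6.15
position: [0.5978, -0.0794, 0.1003]
tcp_rot: [179.8, -0.3, 93.7]
wrist_force: [0.4, 10.3, 5.6]
opening: 0.456
```

Blade contact (Fy 10 N). Next, pushing to the fence.

{"name": "send_rows", "arguments": {"series": [[0.3, 0.02, 0, 0, 0, 0, 3.6], [0.6, 0.04, 0, 0, 0, 0, 3.6], [0.8, 0.05, 0, 0, 0, 0, 3.6], [0.8, 0.05, 0, 0, 0, 0, 3.6]]}}

```text
time_s: 6.55
position: [0.6026, -0.0792, 0.1003]
tcp_rot: [-179.8, -0.3, 93.6]
wrist_force: [-13.6, 9.8, 13.2]
opening: 0.456
```

{"name": "send_rows", "arguments": {"series": [[0.2, 0.01, 0, 0, 0, 0, 3.6], [0.4, 0.02, 0, 0, 0, 0, 3.6], [0.5, 0.03, 0, 0, 0, 0, 3.6], [0.5, 0.03, 0, 0, 0, 0, 3.6]]}}

```text
time_s: 6.95
position: [0.6059, -0.079, 0.1004]
tcp_rot: [-179.5, -0.3, 93.6]
wrist_force: [-22.6, 9.7, 15.8]
opening: 0.454
```

```bash
python3 snap.py 5 wrist
python3 - <<'E'
import cv2
a=cv2.imread("pics/wrist_5r.png")[60:420,200:420]; cv2.imwrite("pics/w5z.png",cv2.resize(a,None,fx=2.7,fy=1.66,interpolation=cv2.INTER_CUBIC))
E
```

```text
6.95 [ 0.60585864 -0.07898418  0.10038028] [-179.51378109   -0.28912614   93.64887484] [-10.7   8.3  81.3   0.2  90.9 -14.4] [-22.6   9.7  15.8] 0.45425830353774704
```

View pics/wrist_5.png

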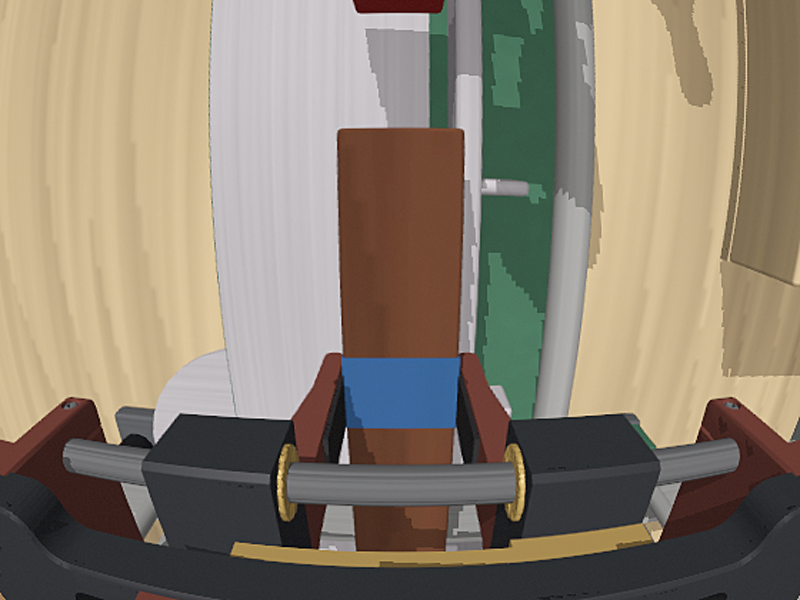

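{"name": "send_rows", "arguments": {"series": [[0, 0, 0.1, 0, 0, 0, 3.6], [0.1, 0.01, 0.1, 0, 0, 0, 3.6], [0.1, 0.01, 0.1, 0, 0, 0, 3.6], [0.1, 0.01, 0.1, 0, 0, 0, 3.6]]}}

```text
time_s: 7.4
position: [0.6059, -0.0789, 0.1003]
tcp_rot: [-179.4, -0.3, 93.7]
wrist_force: [-24.7, 9.8, 14.2]
opening: 0.454
```

No motion for extra push, so the sample is against the fence. I'll unload partly, then open.

{"name": "send_rows", "arguments": {"series": [[-0.15, 0.07, 0.1, 0, 0, 0, 3.6], [-0.3, 0.15, 0.2, 0, 0, 0, 3.6], [-0.3, 0.15, 0.2, 0, 0, 0, 3.6]]}}

```text
time_s: 7.7
position: [0.6057, -0.0789, 0.1003]
tcp_rot: [-179.7, -0.1, 93.6]
wrist_force: [-6.9, 3.5, 0.3]
opening: 0.452
```

{"name": "send_rows", "arguments": {"series": [[0, 0, 0, 0, 0, 0, 5.2], [0, 0, 0, 0, 0, 0, 5.2], [0, 0, 0, 0, 0, 0, 5.2], [0, 0, 3, 0, 0, 0, 5.2], [0, 0, 7, 0, 0, 0, 5.2], [0, 0, 11, 0, 0, 0, 5.2], [0, 3, 15, 0, 0, 0, 7], [0, 6, 18, 0, 0, 0, 7]]}}

```text
time_s: 8.5
position: [0.608, -0.0202, 0.285]
tcp_rot: [179.8, 0.0, 93.5]
wrist_force: [-0.2, -0.6, -0.1]
opening: 0.73
```

```bash
python3 snap.py 6 wrist side scene
```

```text
8.6 [ 0.60893696 -0.01722151  0.28837132] [1.79363579e+02 2.84259980e-02 9.37919309e+01] [-4.900e+00  7.000e+00  6.360e+01  1.000e-01  1.087e+02 -8.600e+00] [ 0.  -0.8  0.7] 0.7899870823403156
```

View pics/wrist_6.png

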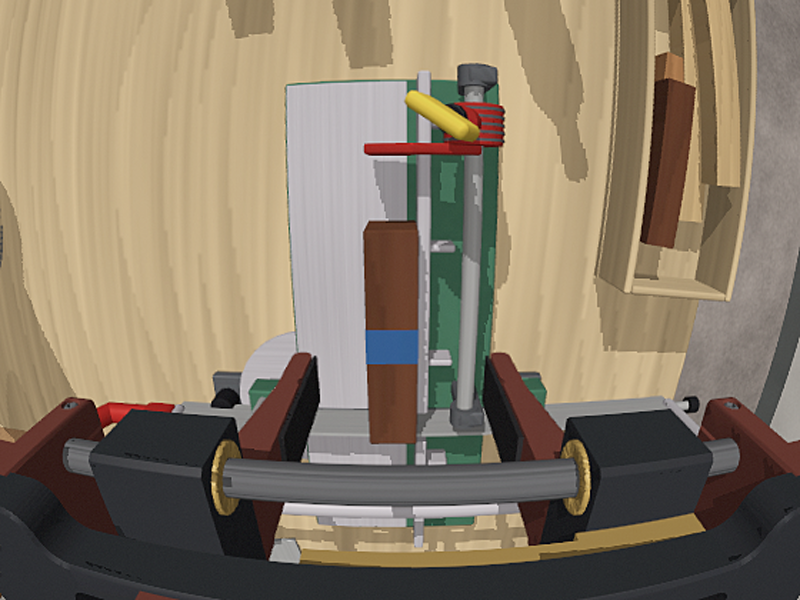

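```bash
cat > m6.py <<'E'
from h import *
ps=np.load('ps.npy'); c,o=pickle.load(open('wrist_6.pkl','rb'))
f=lambda u,v,z:(inv2(ps,unproj('wrist',(u/1.42857,v/1.42857),z,c))*1000).round(1)
print('sample top',[f(*q,.1) for q in [(364,231),(417,231),(370,443),(415,443)]])
print('fence front top',[f(*q,.075) for q in [(419,85),(418,200)]],'bed corner',f(286,86,.04))
print('stop',[f(u,v,.102) for u,v in [(366,154),(480,154),(366,146)]])
print('wing ends',[f(*q,.1507) for q in [(410,96),(472,134),(441,116)]])
E
python3 m6.py
python3 - <<'E'
import cv2
a=cv2.imread("pics/wrist_6r.png")[35:185,230:390]; cv2.imwrite("pics/w6z.png",cv2.resize(a,None,fx=4,fy=4,interpolation=cv2.INTER_CUBIC))
a=cv2.imread("pics/side_6r.png")[140:260,260:400]; cv2.imwrite("pics/s6z.png",cv2.resize(a,None,fx=5,fy=5,interpolation=cv2.INTER_CUBIC))
E
```

```text
sample top [array([-39.7, 180.4]), array([ -1.7, 180.2]), array([-39.8,   2.1]), array([-1.6,  2. ])]
fence front top [array([  0.7, 289.2]), array([  0. , 200.6])] bed corner [-108.7  298.1]
stop [array([-37.4, 235.4]), array([ 42.4, 236.1]), array([-37.4, 241.1])]
wing ends [array([ -8.1, 269.3]), array([ 28.8, 246.9]), array([ 10.2, 257.3])]
```

View pics/w6z.png

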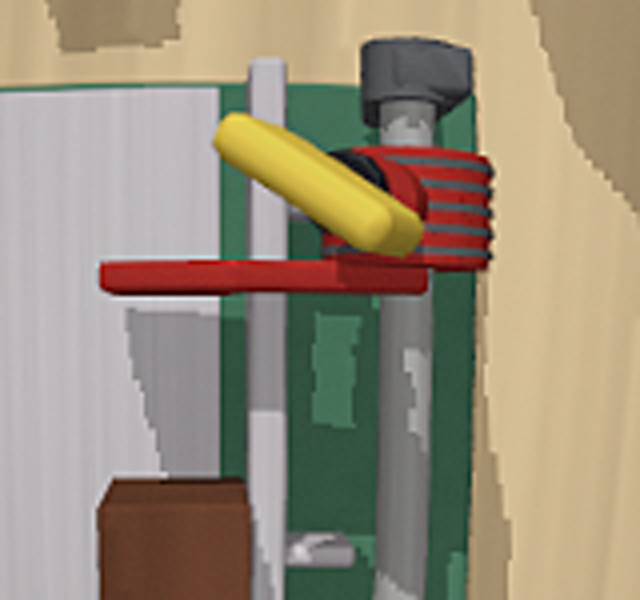

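View pics/s6z.png

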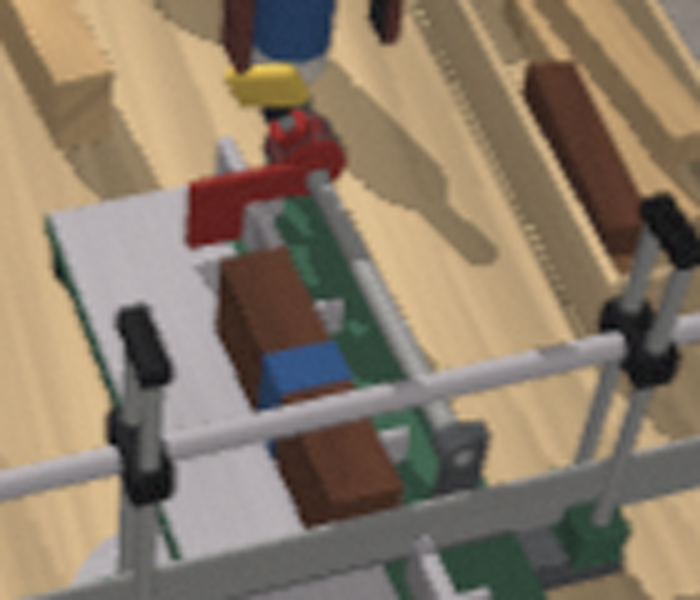

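Sample: ends at y≈2 and 180.4, x centre ≈ −20.7, flush with the fence. The wing sits at about saw (11, 258). Next I work out the tilted approach.

```bash
cat > wing.py <<'E'
from h import *
from scipy.spatial.transform import Rotation as R
ps=np.load('ps.npy')
def target(face_y,q,back,deep=.003,wc=None):
    t=np.radians(25);a=q-.65
    n=np.array([-np.sin(t),0,np.cos(t)]);ex=np.array([np.cos(t),0,np.sin(t)]);ey=np.array([0,1.,0])
    v=-np.sin(a)*ex+np.cos(a)*ey; z=-n
    M=np.c_[np.cross(v,z),v,z]; Z=R.from_euler('z',ps[2]).as_matrix()
    w=np.array([.04,face_y+.022,.09])+.067*n
    p=w+(deep-back)*z
    return T2(ps,p)[0],R.from_matrix(Z@M)
def delta(pt,Rt):
    o=get_obs();R0=R.from_euler('xyz',o['tcp_rot'],degrees=True)
    print('now',o['time_s'],o['position'].round(4),o['joint_pos'].round(1),'target',pt.round(4))
    print('shift cm',((pt-o['position'])*100).round(2),'rotvec deg',np.degrees((Rt*R0.inv()).as_rotvec()).round(2))
E
python3 - <<'E'
from wing import *
delta(*target(.236,0,.06)); delta(*target(.236,0,0))
n=T2([0,0,ps[2]],[-np.sin(np.radians(25)),0,np.cos(np.radians(25))])[0];print('screw axis world',n.round(4),'saw -y world',T2([0,0,ps[2]],[0,-1,0])[0])
print('bottle',unproj('side',(319,150),0.0),unproj('wrist',(635/1.42857,40/1.42857),0,pickle.load(open('w1.pkl','rb'))))
E
```

```text
now 8.65 [ 0.6086 -0.0188  0.285 ] [ -5.    7.1  63.9  -0.  108.6  -8.7] target [0.6046 0.0903 0.2024]
shift cm [-0.4  10.91 -8.26] rotvec deg [-10.14 -23.5   51.67]
now 8.65 [ 0.6086 -0.0188  0.285 ] [ -5.    7.1  63.9  -0.  108.6  -8.7] target [0.6299 0.0919 0.148 ]
shift cm [  2.13  11.07 -13.7 ] rotvec deg [-10.14 -23.5   51.67]
screw axis world [-0.4218 -0.0261  0.9063] saw -y world [ 0.06186659 -0.99808443  0.        ]
bottle [7.14364681e-01 2.82250685e-01 1.11022302e-16] [0.71309633 0.25667147 0.        ]
```

{"name": "send_rows", "arguments": {"series": [[0, 1.5, 0, -1.4, -3.3, 7.3, 7], [0, 3, 0, -2.8, -6.6, 14.6, 7], [0, 5, -1, -4.3, -10, 22, 7], [-0.2, 7, -3, -5.8, -13.4, 29.4, 7], [-0.3, 9, -5, -7.2, -16.8, 36.8, 7], [-0.4, 10.9, -7, -8.7, -20.1, 44.2, 7], [-0.4, 10.9, -8.3, -10.1, -23.5, 51.7, 7], [-0.4, 10.9, -8.3, -10.1, -23.5, 51.7, 7]]}}

```text
time_s: 9.45
position: [0.6006, 0.088, 0.1915]
tcp_rot: [165.0, 19.2, 143.6]
wrist_force: [0.7, -0.3, -0.6]
opening: 0.797
```

```bash
python3 snap.py 7 wrist
python3 - <<'E'
from wing import *
delta(*target(.236,0,0))
E
```

```text
9.45 [0.60057707 0.08796761 0.19146576] [164.97577277  19.19997146 143.64220546] [  5.8 -14.9  97.4  -1.2  73.4 -50.3] [ 0.7 -0.3 -0.6] 0.7970890591762891
now 9.5 [0.6019 0.0878 0.1947] [  5.8 -14.9  97.1  -1.3  73.5 -50. ] target [0.6299 0.0919 0.148 ]
shift cm [ 2.8   0.41 -4.67] rotvec deg [ 0.19 -0.63  0.43]
```

View pics/wrist_7.png

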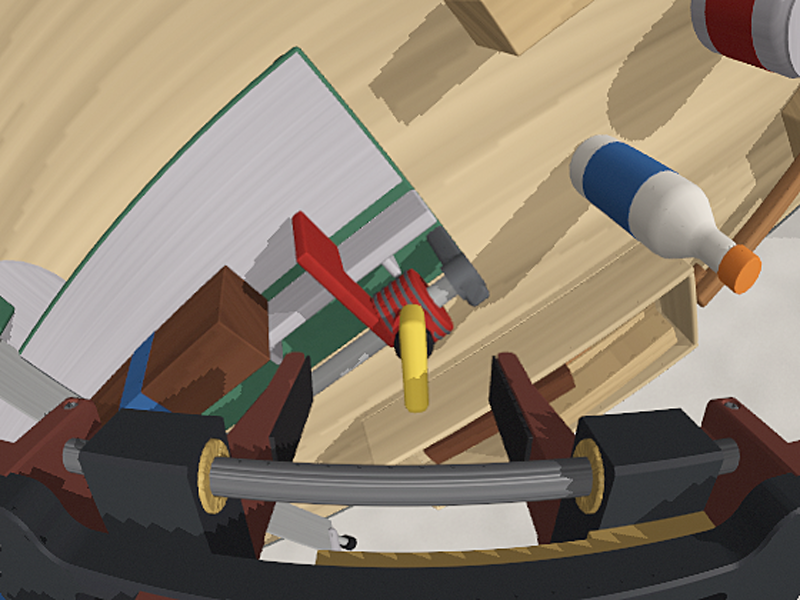

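Wing is centred between the jaws (px ~412 vs middle ~402) and aligned. Advancing along the screw axis.

{"name": "send_rows", "arguments": {"series": [[0.7, 0.1, -1.2, 0, 0, 0, 7], [1.4, 0.2, -2.4, 0, 0, 0, 7], [2.1, 0.3, -3.6, 0, 0, 0, 7], [2.7, 0.35, -4.6, 0, 0, 0, 7], [2.7, 0.35, -4.6, 0, 0, 0, 7], [2.7, 0.35, -4.6, 0, 0, 0, 7]]}}

```text
time_s: 10.1
position: [0.6306, 0.0925, 0.1517]
tcp_rot: [164.6, 19.5, 143.5]
wrist_force: [1.2, 0.6, -1.0]
opening: 0.797
```

```bash
python3 snap.py 8 wrist
python3 - <<'E'
from wing import *
delta(*target(.236,0,0))
E
```

```text
10.1 [0.63062123 0.09252035 0.15172543] [164.62141248  19.47703044 143.47257919] [  5.9  -9.9  97.2  -1.3  68.1 -50. ] [ 1.2  0.6 -1. ] 0.7965781000270638
now 10.15 [0.6307 0.0926 0.1526] [  5.9  -9.9  97.2  -1.3  68.1 -50. ] target [0.6299 0.0919 0.148 ]
shift cm [-0.09 -0.07 -0.46] rotvec deg [ 0.17 -0.29  0.21]
```

View pics/wrist_8.png

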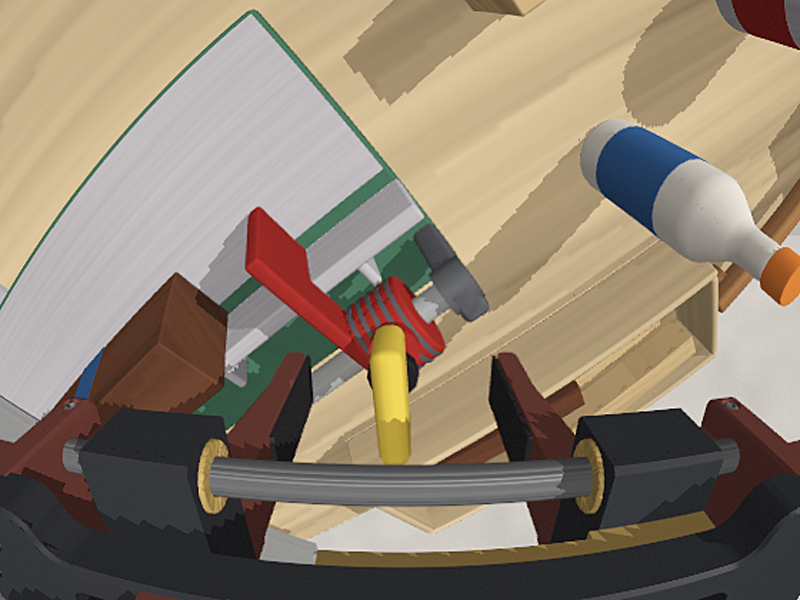

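{"name": "send_rows", "arguments": {"series": [[-0.1, -0.1, -0.2, 0, 0, 0, 5], [-0.15, -0.2, -0.4, 0, 0, 0, 4], [-0.15, -0.2, -0.4, 0, 0, 0, 3], [-0.15, -0.2, -0.4, 0, 0, 0, 2]], "squeeze": 20}}

```text
time_s: 10.55
position: [0.629, 0.0905, 0.1487]
tcp_rot: [164.6, 19.5, 143.5]
wrist_force: [-0.2, -0.2, 0.4]
opening: 0.479
```

```bash
python3 snap.py 9 wrist
```

```text
10.55 [0.62896596 0.09048127 0.14866869] [164.55197464  19.5484039  143.45643012] [  5.7 -10.2  97.8  -1.2  67.7 -50.2] [-0.2 -0.2  0.4] 0.4785393789784838
```

View pics/wrist_9.png

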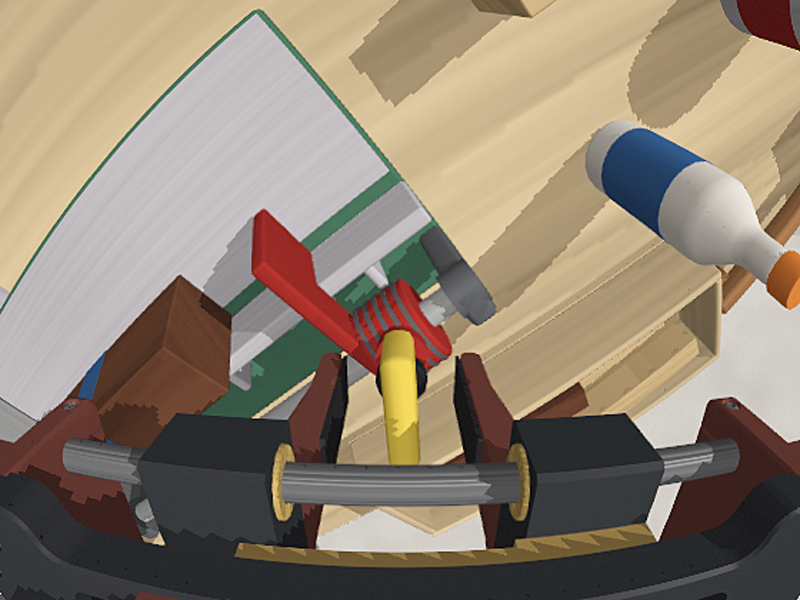

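Wing is centred (px 400). Closing.

{"name": "send_rows", "arguments": {"series": [[0, 0, 0, 0, 0, 0, 1.6], [0, 0, 0, 0, 0, 0, 0.8], [0, 0, 0, 0, 0, 0, 0.8], [0, 0, 0, 0, 0, 0, 0.8], [0, 0, 0, 0, 0, 0, 0.8], [0, 0, 0, 0, 0, 0, 0.8]], "squeeze": 30}}

```text
time_s: 11.2
position: [0.6291, 0.0907, 0.1486]
tcp_rot: [164.6, 19.5, 143.5]
wrist_force: [0.2, 1.9, 0.2]
opening: 0.215
```

{"name": "send_rows", "arguments": {"series": [[0, 0, 0, 0, 0, 0, 0.8], [0, 0, 0, 0, 0, 0, 0.8], [0, 0, 0, 0, 0, 0, 0.8]], "squeeze": 30}}

```text
time_s: 11.5
position: [0.6291, 0.0907, 0.1485]
tcp_rot: [164.6, 19.5, 143.5]
wrist_force: [-0.2, 1.5, 1.2]
opening: 0.214
```

```bash
python3 snap.py 10 wrist
```

```text
11.5 [0.62910243 0.09066399 0.14853331] [164.55145127  19.53686971 143.47011874] [  5.7 -10.2  97.8  -1.2  67.7 -50.2] [-0.2  1.5  1.2] 0.2138905787723464
```

View pics/wrist_10.png

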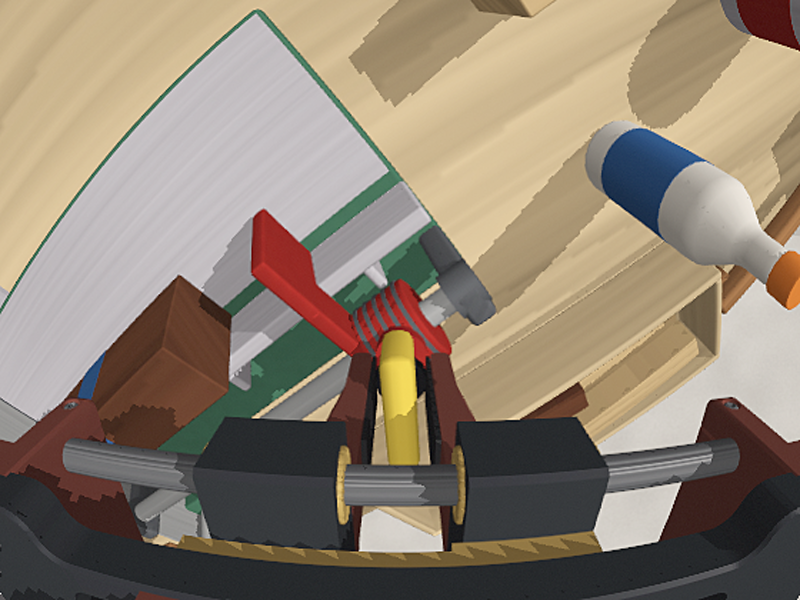

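Opening stopped at 19 mm instead of 11. The tips are probably on the black hub under the wing, so I'll open slightly and back off 6 mm along the axis.

{"name": "send_rows", "arguments": {"series": [[0, 0, 0, 0, 0, 0, 3], [0, 0, 0, 0, 0, 0, 3], [0, 0, 0, 0, 0, 0, 3], [-0.25, -0.02, 0.55, 0, 0, 0, 3], [-0.25, -0.02, 0.55, 0, 0, 0, 0.8], [-0.25, -0.02, 0.55, 0, 0, 0, 0.8], [-0.25, -0.02, 0.55, 0, 0, 0, 0.8], [-0.25, -0.02, 0.55, 0, 0, 0, 0.8]]}}

```text
time_s: 12.35
position: [0.6268, 0.0901, 0.1554]
tcp_rot: [164.5, 19.6, 143.5]
wrist_force: [-4.6, -2.0, 5.5]
opening: 0.12
```

{"name": "send_rows", "arguments": {"series": [[0, 0, 0, 0, 0, 0, 0.8], [0, 0, 0, 0, 0, 0, 0.8], [0, 0, 0, 0, 0, 0, 0.8]]}}

```text
time_s: 12.65
position: [0.6268, 0.0901, 0.1554]
tcp_rot: [164.5, 19.6, 143.5]
wrist_force: [-4.0, -1.5, 6.1]
opening: 0.125
```

```bash
python3 snap.py 11 wrist
```

```text
12.65 [0.62683534 0.09009788 0.15540483] [164.52641211  19.63355402 143.45759422] [  5.7 -10.8  97.6  -1.2  68.4 -50.2] [-4.  -1.5  6.1] 0.12509722682956403
```

View pics/wrist_11.png

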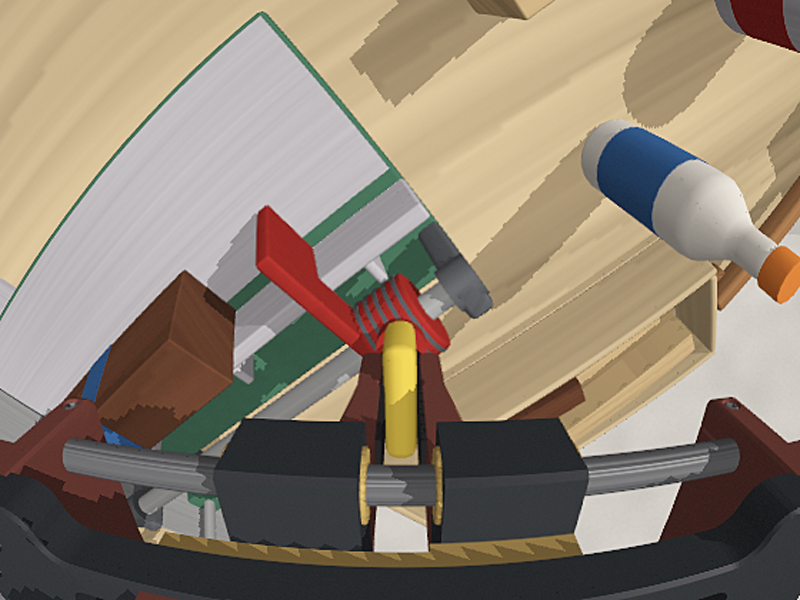

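Now gripping the wing (11 mm). Loosening by turning about the screw axis, in two calls.

{"name": "send_rows", "arguments": {"series": [[0, 0, 0, -1.7, -0.1, 3.7, 0.8], [0, 0, 0, -3.5, -0.2, 7.4, 0.8], [0, 0, 0, -5.2, -0.3, 11.1, 0.8], [0, 0, 0, -6.9, -0.4, 14.8, 0.8], [0, 0, 0, -8.6, -0.5, 18.6, 0.8], [0, 0, 0, -10.4, -0.6, 22.3, 0.8], [0, 0, 0, -12.1, -0.7, 26, 0.8], [0, 0, 0, -13.8, -0.8, 29.7, 0.8]], "squeeze": 35}}

```text
time_s: 13.5
position: [0.6272, 0.0914, 0.1555]
tcp_rot: [178.1, 24.9, 178.6]
wrist_force: [-0.8, 2.5, 3.0]
opening: 0.12
```

{"name": "send_rows", "arguments": {"series": [[0, 0, 0, -1.7, -0.1, 3.7, 0.8], [0, 0, 0, -3.5, -0.2, 7.4, 0.8], [0, 0, 0, -5.2, -0.3, 11.1, 0.8], [0, 0, 0, -6.9, -0.4, 14.8, 0.8], [0, 0, 0, -8.6, -0.5, 18.6, 0.8], [0, 0, 0, -10.4, -0.6, 22.3, 0.8], [0, 0, 0, -12.1, -0.7, 26, 0.8], [0, 0, 0, -12.9, -0.8, 27.7, 0.8]]}}

```text
time_s: 14.3
position: [0.6269, 0.0912, 0.1553]
tcp_rot: [-168.1, 22.3, -148.1]
wrist_force: [-2.6, 2.1, 5.0]
opening: 0.123
```

```bash
python3 snap.py 12 wrist scene
```

```text
14.35 [0.62687536 0.09123369 0.15531021] [-168.07606574   22.29105122 -148.03595109] [   5.9  -11.    97.9   -1.4   68.  -113.5] [-2.2  0.8  4.7] 0.12287217613301327
```

View pics/wrist_12.png

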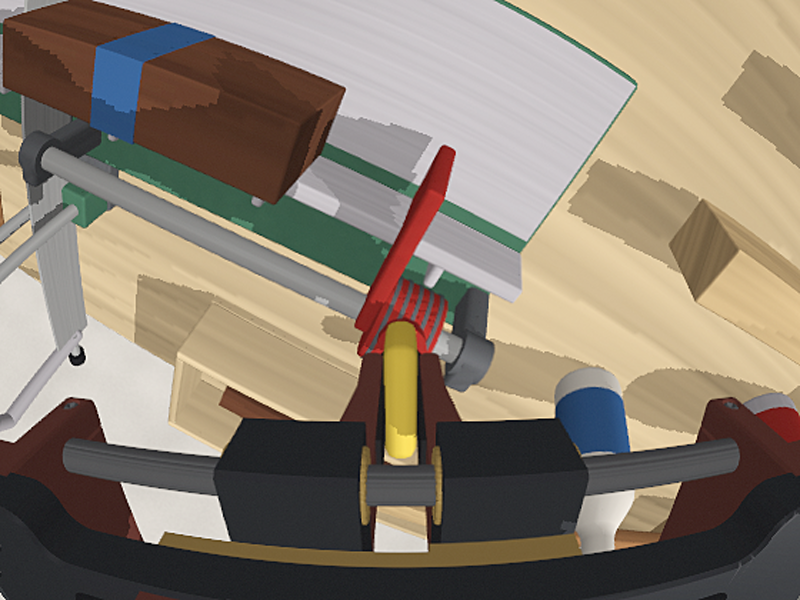

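Wing turned about 63° (1.1 rad). Sliding the stop along −y of the saw, 50 mm first.

{"name": "send_rows", "arguments": {"series": [[0.04, -0.7, 0, 0, 0, 0, 0.8], [0.09, -1.4, 0, 0, 0, 0, 0.8], [0.13, -2.1, 0, 0, 0, 0, 0.8], [0.17, -2.8, 0, 0, 0, 0, 0.8], [0.22, -3.5, 0, 0, 0, 0, 0.8], [0.26, -4.2, 0, 0, 0, 0, 0.8], [0.31, -4.9, 0, 0, 0, 0, 0.8], [0.31, -4.9, 0, 0, 0, 0, 0.8]]}}

```text
time_s: 15.2
position: [0.6301, 0.0407, 0.1553]
tcp_rot: [-168.1, 22.3, -148.3]
wrist_force: [-1.7, -1.9, 5.8]
opening: 0.123
```

```bash
python3 snap.py 13 wrist scene
```

```text
15.25 [0.63013281 0.04074369 0.15532898] [-168.04011172   22.27650289 -148.27907617] [ 1.000e-01 -1.140e+01  9.830e+01  1.100e+00  6.800e+01 -1.195e+02] [-2.  -2.5  5.5] 0.12193231478976582
```

View pics/wrist_13.png

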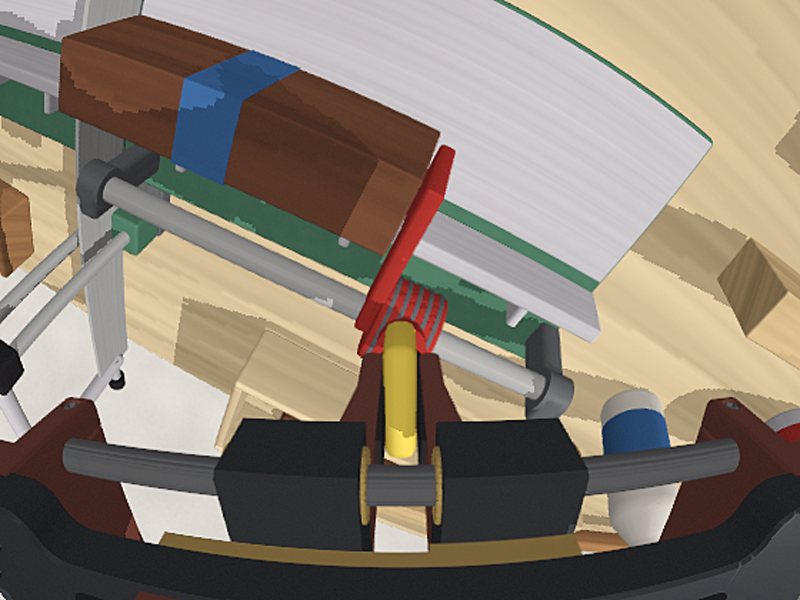

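Stop moved 50 mm and a small gap remains. Now creeping on force.

{"name": "send_rows", "arguments": {"series": [[0.01, -0.15, 0, 0, 0, 0, 0.8], [0.02, -0.3, 0, 0, 0, 0, 0.8], [0.02, -0.4, 0, 0, 0, 0, 0.8], [0.02, -0.4, 0, 0, 0, 0, 0.8]]}}

```text
time_s: 15.7
position: [0.6302, 0.0386, 0.1554]
tcp_rot: [-168.2, 22.4, -148.2]
wrist_force: [-1.6, 3.3, 5.5]
opening: 0.12
```

{"name": "send_rows", "arguments": {"series": [[0.01, -0.1, 0, 0, 0, 0, 0.8], [0.01, -0.2, 0, 0, 0, 0, 0.8], [0.01, -0.2, 0, 0, 0, 0, 0.8]]}}

```text
time_s: 16.0
position: [0.6302, 0.0384, 0.1554]
tcp_rot: [-168.3, 22.4, -148.2]
wrist_force: [-2.9, 10.0, 6.1]
opening: 0.122
```

{"name": "send_rows", "arguments": {"series": [[0.01, -0.1, 0, 0, 0, 0, 0.8], [0.01, -0.2, 0, 0, 0, 0, 0.8], [0.01, -0.2, 0, 0, 0, 0, 0.8]]}}

```text
time_s: 16.3
position: [0.6302, 0.0381, 0.1554]
tcp_rot: [-168.5, 22.5, -148.2]
wrist_force: [-2.1, 15.6, 5.3]
opening: 0.127
```

Contact at y≈0.0384 (Fy rises with no motion). Looking to confirm it is finger on sample, with the sample still flush.

```bash
python3 snap.py 14 wrist scene side
python3 - <<'E'
import cv2
a=cv2.imread("pics/wrist_14r.png")[0:260,0:345]; cv2.imwrite("pics/w14z.png",cv2.resize(a,None,fx=2.3,fy=2.3,interpolation=cv2.INTER_CUBIC))
a=cv2.imread("pics/side_14r.png")[140:260,260:400]; cv2.imwrite("pics/s14z.png",cv2.resize(a,None,fx=5,fy=5,interpolation=cv2.INTER_CUBIC))
E
```

```text
16.4 [0.6302468  0.03812568 0.15537298] [-168.47660118   22.50670998 -148.16548089] [  -0.6  -11.5   98.3    2.    68.1 -120.5] [-2.5 15.1  5.4] 0.12144175147109969
```

View pics/w14z.png

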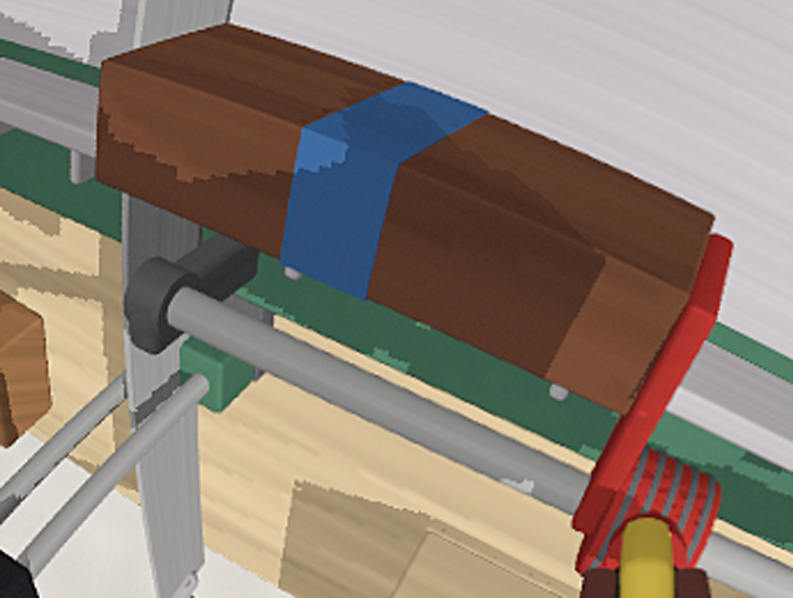

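View pics/s14z.png

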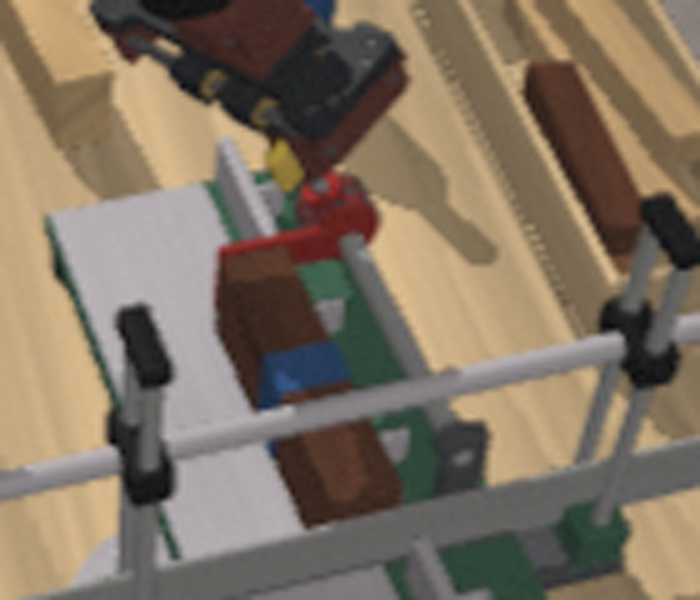

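Run:
```python
from h import *
ps=np.load('ps.npy'); c,o=pickle.load(open('wrist_14.pkl','rb'))
f=lambda u,v,z:(inv2(ps,unproj('wrist',(u/2.3,v/2.3),z,c))*1000).round(1)
print('right end top',f(103,61,.1),f(227,23,.1),'left end top',f(690,291,.1),f(714,217,.1),'finger far top',f(732,240,.102),f(712,236,.102))
print('blade top left edge?',f(128,215,.083),f(128,215,.04))
import cv2
a=cv2.imread("pics/wrist_14r.png")[0:100,20:160]; cv2.imwrite("pics/w14y.png",cv2.resize(a,None,fx=5.6,fy=5.6,interpolation=cv2.INTER_CUBIC))
```

```text
right end top [-40.5   2.9] [-61.1  47.8] left end top [-41.9 180.6] [-60.8 177.5] finger far top [-58.6 183.2] [-57.3 179. ]
blade top left edge? [19.2  1.5] [ 52.9 -40. ]
```

View pics/w14y.png

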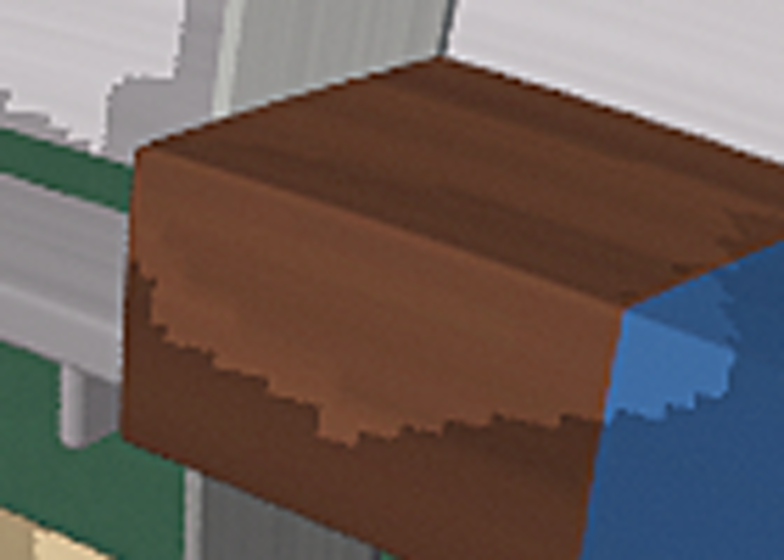

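The finger is flush on the sample, the sample against fence and blade (my saw frame reads about 1.5 mm high in y at the blade top too). Tightening: easing the push slightly and turning back.

{"name": "send_rows", "arguments": {"series": [[0, 0.15, 0, 1.7, 0.1, -3.7, 0.8], [0, 0.15, 0, 3.5, 0.2, -7.4, 0.8], [0, 0.15, 0, 5.2, 0.3, -11.1, 0.8], [0, 0.15, 0, 6.9, 0.4, -14.8, 0.8], [0, 0.15, 0, 8.6, 0.5, -18.6, 0.8], [0, 0.15, 0, 10.4, 0.6, -22.3, 0.8], [0, 0.15, 0, 12.1, 0.7, -26, 0.8], [0, 0.15, 0, 13.8, 0.8, -29.7, 0.8]]}}

```text
time_s: 17.25
position: [0.6306, 0.037, 0.1555]
tcp_rot: [176.9, 24.8, 175.9]
wrist_force: [-0.4, 6.7, 4.2]
opening: 0.124
```

{"name": "send_rows", "arguments": {"series": [[0, 0, 0, 1.7, 0.1, -3.7, 0.8], [0, 0, 0, 3.5, 0.2, -7.4, 0.8], [0, 0, 0, 5.2, 0.3, -11.1, 0.8], [0, 0, 0, 6.9, 0.4, -14.8, 0.8], [0, 0, 0, 8.6, 0.5, -18.6, 0.8], [0, 0, 0, 10.4, 0.6, -22.3, 0.8], [0, 0, 0, 12.1, 0.7, -26, 0.8], [0, 0, 0, 12.9, 0.8, -27.7, 0.8]]}}

```text
time_s: 18.05
position: [0.6303, 0.0357, 0.1555]
tcp_rot: [164.4, 19.5, 143.3]
wrist_force: [-4.6, 2.2, 6.8]
opening: 0.121
```

Run:
```python
from wing import *
o=get_obs();n=np.array([-.4218,-.0261,.9063]);print(o['time_s'],'moment',o['moment'].round(2),o['moment']@n,o['wrist_force'].round(1),o['opening'])
delta(*target(.18,0,-.0))
```

```text
18.05 moment [ 0.58 -0.01  0.49] 0.1953641383106589 [-4.6  2.2  6.8] 0.12094559953679884
now 18.05 [0.6303 0.0357 0.1555] [ -0.7 -11.2  98.    1.7  68.5 -57. ] target [0.6333 0.036  0.148 ]
shift cm [ 0.3   0.03 -0.75] rotvec deg [ 0.05 -0.21  0.3 ]
```

{"name": "send_rows", "arguments": {"series": [[0, 0, 0, 0.8, 0.05, -1.8, 0.8], [0, 0, 0, 1.7, 0.1, -3.6, 0.8], [0, 0, 0, 2.5, 0.15, -5.4, 0.8], [0, 0, 0, 2.5, 0.15, -5.4, 0.8]]}}

```text
time_s: 18.45
position: [0.6302, 0.0356, 0.1554]
tcp_rot: [162.6, 17.9, 137.5]
wrist_force: [-4.6, 4.0, 7.1]
opening: 0.138
```

```bash
python3 snap.py 15 wrist
python3 - <<'E'
from wing import *
o=get_obs();n=np.array([-.4218,-.0261,.9063]);print(o['time_s'],'moment',o['moment'].round(2),o['moment']@n,o['wrist_force'].round(1),o['opening'])
delta(*target(.18,0,-.0))
E
```

```text
18.45 [0.63023022 0.03563778 0.15541143] [162.57894246  17.86405271 137.49631991] [ -0.7 -11.2  98.    1.7  68.5 -51.2] [-4.6  4.   7.1] 0.13773234261516087
18.5 moment [0.13 0.22 1.25] 1.0679272472942924 [-3.8  3.3  6.3] 0.13518928696012447
now 18.5 [0.6303 0.0356 0.1555] [ -0.7 -11.2  98.    1.7  68.5 -51.3] target [0.6333 0.036  0.148 ]
shift cm [ 0.31  0.03 -0.75] rotvec deg [-2.34 -0.38  5.49]
```

View pics/wrist_15.png

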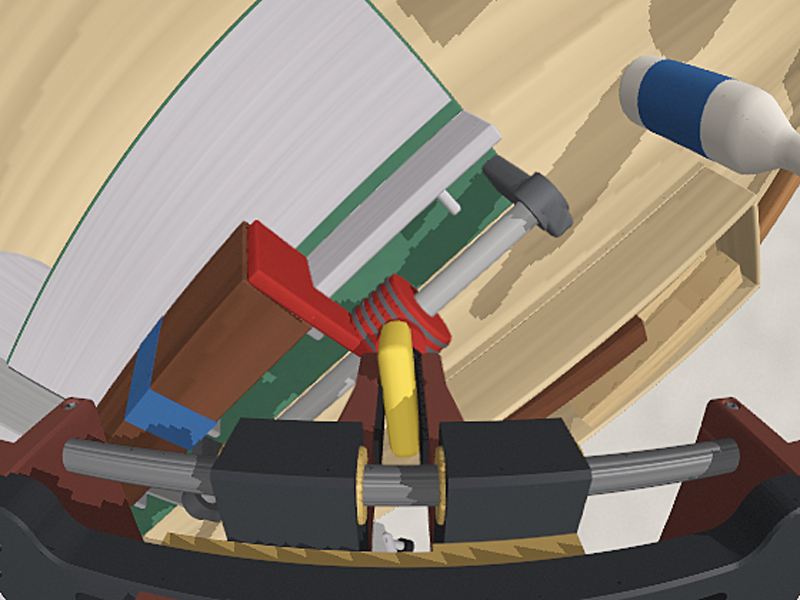

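Axial moment is 1.07 N m, against 0.2 for turning, so it's on the end stop. Relieving, opening, and backing off along the axis.

{"name": "send_rows", "arguments": {"series": [[0, 0, 0, -2, -0.1, 4.3, 0.8], [0, 0, 0, -2, -0.1, 4.3, 0.8], [0, 0, 0, -2, -0.1, 4.3, 4], [0, 0, 0, -2, -0.1, 4.3, 5], [0, 0, 0, -2, -0.1, 4.3, 6], [0, 0, 0, -2, -0.1, 4.3, 6], [0, 0, 0, -2, -0.1, 4.3, 6]]}}

```text
time_s: 19.2
position: [0.6299, 0.0348, 0.1533]
tcp_rot: [164.2, 19.1, 142.2]
wrist_force: [-0.2, 0.2, -0.9]
opening: 0.54
```

{"name": "send_rows", "arguments": {"series": [[-0.8, 0, 1.8, 0, 0, 0, 6], [-1.7, 0, 3.6, 0, 0, 0, 6], [-3.4, 0, 7.2, 0, 0, 0, 6], [-5, 0, 11, 0, 0, 0, 6], [-7, 0, 15, 0, 0, 0, 6], [-7, 0, 18, 0, 0, 0, 6], [-7, 0, 20, 0, 0, 0, 6], [-7, 0, 20, 0, 0, 0, 6]]}}

```text
time_s: 20.0
position: [0.5606, 0.035, 0.3581]
tcp_rot: [164.0, 19.5, 142.2]
wrist_force: [-0.2, -0.7, 0.3]
opening: 0.684
```

```bash
python3 snap.py 16 scene side wrist
python3 - <<'E'
import cv2
a=cv2.imread("pics/side_16r.png")[140:260,260:400]; cv2.imwrite("pics/s16z.png",cv2.resize(a,None,fx=5,fy=5,interpolation=cv2.INTER_CUBIC))
E
```

```text
20.1 [0.56010934 0.03487872 0.35295213] [164.24280831  19.13392584 142.2514364 ] [ -0.9 -19.7  84.8   1.6  90.3 -55.4] [-0.2  0.6 -0.1] 0.6829813250289168
```

View pics/wrist_16.png

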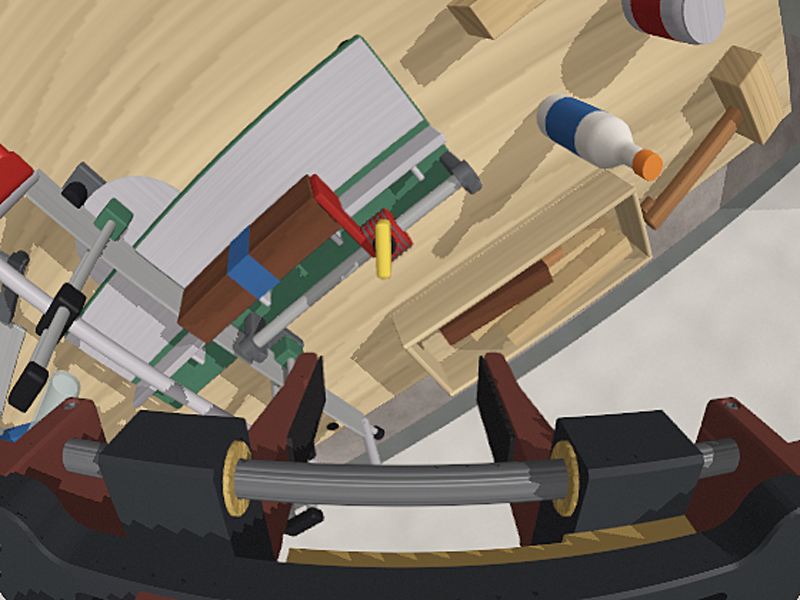

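View pics/s16z.png

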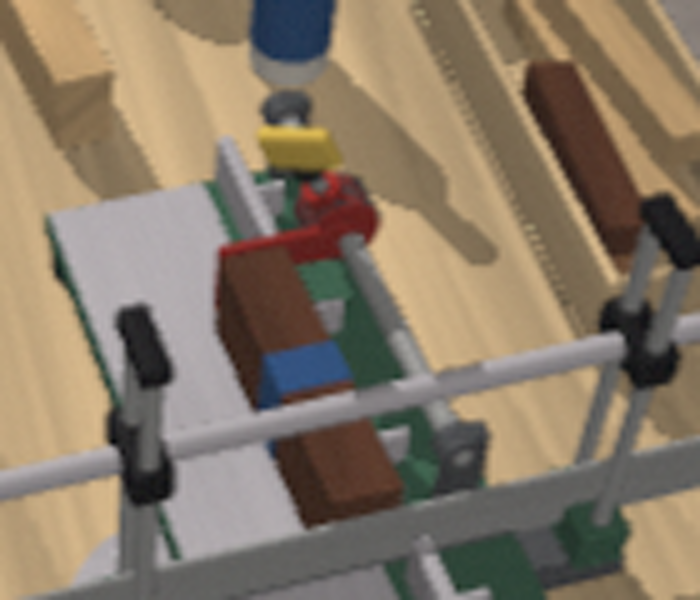

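View pics/scene_16.png

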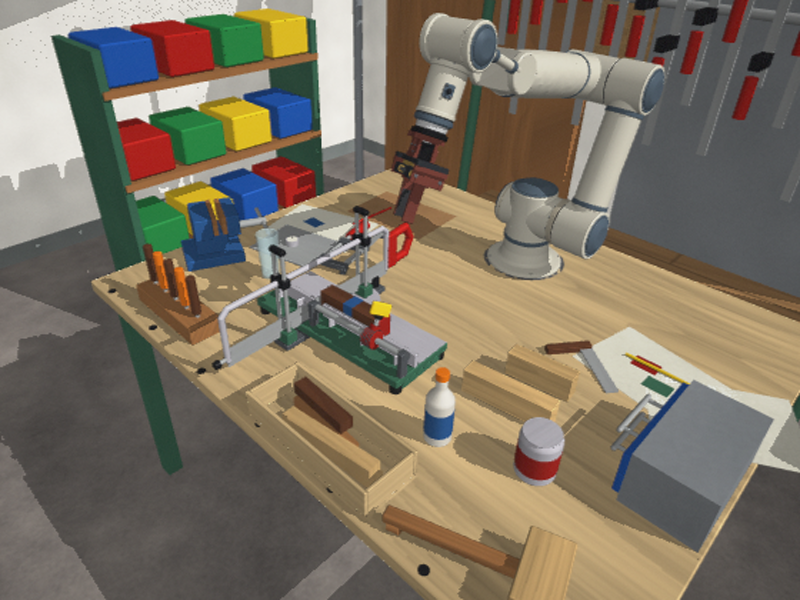

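Run:
```python
import cv2
a=cv2.imread("pics/wrist_16r.png")[150:300,80:260]; cv2.imwrite("pics/w16z.png",cv2.resize(a,None,fx=4,fy=4,interpolation=cv2.INTER_CUBIC))
```

```text
(no output)
```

View pics/w16z.png

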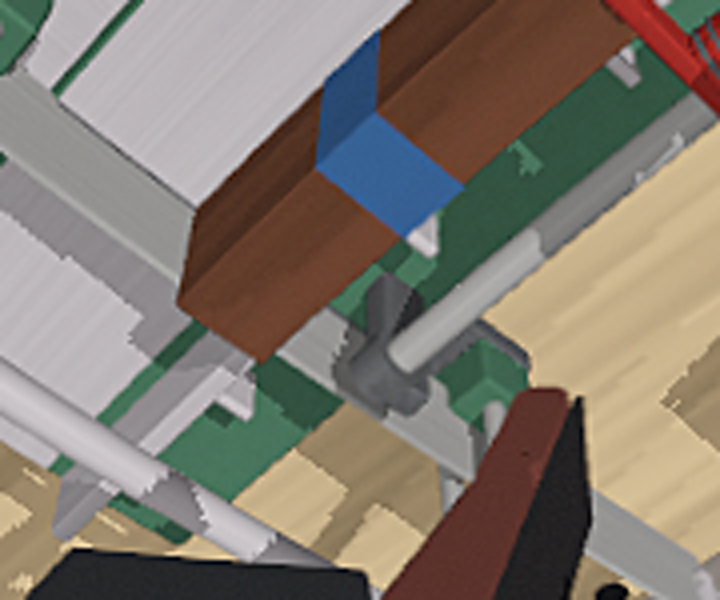

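In this view the sample's bottom right corner (crop 195,210) sits on the line where blade meets bed, so there is no gap. The wing points as it did when tight, and the finger is on the sample's left end. Handing in.

Run:
```python
from cell import robot,get_obs
print(robot.hand_in()); print(get_obs()['time_s'])
```

```text
the job is handed in; nothing more can be done
None
the job is handed in; nothing more can be done
```

I set the length stop from the sample rail and handed the job in after about 20 s of the 72 s allowed. No verdict was reported, so the result rests on my own checks.

**What I did**
- I stood the sample on its narrow side on the bed and pushed it until it met both the blade and the fence; extra force gave no further motion.
- I loosened the wing screw by about 1.1 rad.
- I slid the stop about 53 mm until its finger pressed on the sample at about 15 N.
- I turned the screw back onto its end stop and moved the arm clear.

**Last checks**
- **Screw:** the final turn reached about 1.07 N m with the wing slipping in the pads, so the screw was on its end stop. The last picture shows the wing back in its starting direction.
- **Sample:** its foot meets the line where the blade meets the bed, with no visible gap. It stands flush with the fence.
- **Stop:** the finger is on the sample's other end.
- **Bench:** nothing else looks moved in the last pictures; I checked this by eye only.

**Did not go cleanly or disagreed**
- The first grip on the wing closed on the hub below it, at 19 mm instead of 11 mm. I opened the gripper, backed off 6 mm and gripped again.
- My camera-based figures put the stop face at about 181 to 182.5 mm and the sample's right end 2 to 3 mm from the blade. The blade's top edge read about 1.5 mm too far the same way, so I took most of this as calibration error and trusted the contact forces.

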